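# Load the frying pan from the flap-front caddy and mark the caddy for refill

## Robot

A 6-joint arm with a two-finger parallel gripper is mounted at the origin on a cart in front of the work surface, level with it; the furniture and walls round the work are solid. World frame = base frame: x ahead of the robot, y to its left, z up, the work surface at z = 0. Lengths are in mm, angles in rad, forces in N, time in s.
With the tool pointing down it reaches from about 350 to 975 mm from the base axis. Payload 7.1 kg.
Tool frame: the origin (TCP) lies at the very end of the fingers, on their centre line; the grasp point (between the pads) lies 19 mm behind it; z points along the fingers, x is the direction in which the jaws open and shut, and the axes are right-handed (so a half turn about z gives the same grasp; the last joint's range is limited). The gripper opens to 88 mm and grips with 3 to 60 N. Pads are 20 mm wide; open, the fingers measure 115 mm over their backs; the gripper's body (75 mm by 178 mm) begins 61 mm behind the grasp point.
Start: joints at [-1.35, 0.423, 1.63, -0, 1.089, -0.019], TCP at [148.462, -607.095, 222.675] pointing down, gripper open.
Joint ranges: [-3, 3], [-0.9, 2.11], [0.09, 2.58], [-1.31, 4.45], [0.11, 2.69], [-2.54, 2.54]. Speed limits (rad/s): [2.39, 2.39, 3.01, 3.14, 3.14, 3.14].

## Interface

Orientations are given as a rotation vector (axis times angle).
In Python, from workcell import ctrl gives the robot as it stands. The module is installed in compiled form; this text tells all that it offers.
- The arm moves only by the tool move_arm, never from a script. Its argument "motion" is a list of rows, each a list of 2 entries, a list of its own where there are three numbers: the shift along the tool's x, y, z normalised to -1 to 1, where 1 is 150 mm, then the turn, a rotation vector about the tool's x, y, z normalised to -1 to 1, where 1 is 60 degrees. In form: [[[x, y, z], [rx, ry, rz]], ...]. A call has exactly 5 rows; each row is the pose to reach, as a shift and turn from the pose commanded when the call began, along the tool's axes at that moment; what a row does not reach only later rows make up. A row lasts 1/8 s, in which the tool goes at most 62.5 mm and 10.7 degrees, less where a joint would pass 70% of its speed; a pose out of reach is approached as far as the arm can. A call with a number of a shift or a turn outside -1 to 1 is refused whole. A call with a gripper value outside its range is refused whole. "gripper" is the opening, from 0 (shut) to 1 (fully open), set as the call begins (left out, the last holds). The fingers move at their own pace and stop on an object; the grip force is fixed at half the most. Time passes only in rows, so rows that repeat a pose let the fingers close, or fill a call up. It gives the time, the measured TCP pose, the force and the opening at its end, in the units of the state.
- ctrl.get_obs(): the state, without advancing time (a new reading comes with each control period).
- ctrl.get_image(name): name is "scene" or "top" or "wrist"; returns a dict with "pixels" (420x560x3 uint8, red, green, blue), "camera_matrix" (3x3 intrinsics, pixels), "R" (3x3) and "t" (3): a world point X has camera coordinates R X + t; the wrist camera has in their place "mount" (4x4, takes a point from camera to tool coordinates, whose origin is the TCP and whose axes are the tool frame's). Camera axes: x right, y down, z forward; pixel columns grow to the right and rows downward; lengths in mm; the calibration is good to about 2 mm. The wrist camera is an equidistant fisheye: a pixel r from the principal point sees the ray r / f radians off the axis. A picture is of the moment at which its call begins: read the wrist's pose just before it. There is no depth.
- ctrl.close_job(): hands the job in, once; it reports no verdict.
Trained networks look in the newest picture that a camera, given by its name, has taken for a name from the list of things; names that differ only in an ending like _2 or _b are one class to them, and where a whole thing is asked for, a point or a joint stands for the part that bears it (a point fixed in the world has none). Each returns a list of dicts, best first, with "p" (0 to 1); they miss things now and then, are a little off and sometimes report something else, mostly with a low value. They report only what shows in the picture. A call takes as long as a camera call.
- ctrl.boxes_of(camera, name): "location" ([x, y, z] in mm, in world coordinates, good to about 4 mm: the middle of the surface that is visible of it).
- ctrl.regions_of(camera, name): "mask" (420x560 bool, what is visible of it).
- ctrl.pinpoint(camera, name): "location" ([x, y, z] in mm, in world coordinates, good to about 4 mm: a listed point, or the origin of a listed thing).
The state is a dict: "t": time; "qpos": joint angles; "qvel": joint speeds; "joint_torque": joint torques, N m; "ee_pos": TCP position; "orientation": TCP orientation; "ft_force": force on the tool from outside, world axes, zero at the start; "moment": the same for the moment, N m; "width": finger opening in mm.
Only numpy, scipy, OpenCV 4.12 (cv2) and the standard library are available. Lean on these libraries where they do the work, as an engineer would, in place of code of your own. Each camera call takes 0.05 s, during which the arm holds its last target.

## Task

Pick up the steel caddy by its black handle and tip it low over the frying pan, only as far as it takes for its blue flap to swing open and let all four breaded sticks slide into the pan, without upending it. Then set the emptied caddy back down flat in its tray and let go, and finally turn the tag on the tray's post half a turn, so that its red refill face shows where the green one was. Leave the pan and everything else where it stands.

Things in the scene. Friction and masses are not known exactly. Their poses are not given: they have to be found in the camera images.
- caddy: The caddy: steel box 133 mm long (x from -68 to +65 mm; with the shut flap from -73), 84 mm wide, roof 88 mm above its underside, black handle on top, about 0.4 kg with contents. Origin: centre of its underside; -x is its front (the blue flap), z up.
- caddy_grip (a point): Centre of the caddy's black handle, the point to grip, 119 mm above the caddy's underside; axes as the caddy. The handle is a straight bar, 18 mm thick along x, 88 mm long along y, 30 mm tall, with 16 mm of free space under its middle 60 mm. Gripped across its thickness (flat front and back faces) the caddy does not swing in the grip.
- caddy_base (a point): Centre of the caddy's underside, right under the handle; axes as the caddy.
- caddy_lip (a point): Middle of the caddy's front floor edge, over which the sticks leave: 68 mm in front of (-x) and 115 mm below the handle centre; axes as the caddy. The whole front is open behind the flap, 76 mm wide inside.
- flap (a joint): Blue flap closing the caddy's front, 83 x 83 mm, hinged along the top front edge; rad, 0 shut, positive swung outward, up to 1.9. It hangs freely: shut by its weight while the caddy is upright, it starts to open when the caddy is tipped front-down by about 9 degrees. The sticks start to slide at 20 to 28 degrees of tip; 45 to 50 degrees empties the caddy in about a second.
- stick_0: Breaded stick 1 of 4 (origin at its centre), a frozen rigid bar 85 x 24 x 15 mm, golden brown, 25 g; x along its length. At the start the four lie lengthwise in the caddy, two beside two in two layers.
- stick_1: Breaded stick 2 of 4 (origin at its centre), a frozen rigid bar 85 x 24 x 15 mm, golden brown, 25 g; x along its length. At the start the four lie lengthwise in the caddy, two beside two in two layers.
- stick_2: Breaded stick 3 of 4 (origin at its centre), a frozen rigid bar 85 x 24 x 15 mm, golden brown, 25 g; x along its length. At the start the four lie lengthwise in the caddy, two beside two in two layers.
- stick_3: Breaded stick 4 of 4 (origin at its centre), a frozen rigid bar 85 x 24 x 15 mm, golden brown, 25 g; x along its length. At the start the four lie lengthwise in the caddy, two beside two in two layers.
- pan_centre (a point): Centre of the frying pan's inner floor, 4 mm above the worktop. Round steel pan, rim 296 mm across and 52 mm high, flat floor 210 mm across, oil in it only painted; loose, 1 kg. Its long handle leaves this centre 50 degrees clockwise (from above) of this frame's x axis, towards the robot's right, and rises to 89 mm; a small loop, 185 mm out, is on the opposite side.
- tray_seat (a point): Centre of the tray's inner floor, 3 mm above the worktop; the caddy stands on it with its front to -x of this frame. Fixed steel tray, inner 160 x 104 mm (x from -84 to +76), walls 4 mm thick, their tops 18 mm above the worktop: about 10 mm of play every way for a caddy whose underside centre is over this point. The tag's post stands 132 mm to +y of this point.
- tag (a joint): Angle of the two-sided tag about its upright post, rad, counter-clockwise seen from above: near 0 the green face (white dot) looks to the tray's -x, at +3.14 or -3.14 the red face (white bar) does. It turns either way between stops at +-3.45, against a light friction (0.015 N m), and stays where it is left.
- tag_top (a point): Point on the tag's turning axis near its top, 120 mm above the worktop, to pinch or measure from. The tag is a plate 9 mm thick (this frame's x), 76 mm wide (y), from 78 to 136 mm above the worktop, turning about the vertical through this point; x points from the green face to the red face. Below it a 10 mm post.
- sq_oil: Yellow squeeze bottle, 45 mm across, 178 mm tall, origin at the centre of its underside; a bystander.
- sq_jus: Brown squeeze bottle, 44 mm across, 172 mm tall, origin at the centre of its underside; a bystander.
- mill_1: Dark wooden pepper mill, 58 mm across, 170 mm tall, origin at the centre of its underside; a bystander.
- mise_bowl: Small steel bowl, 115 mm across, 38 mm high, origin at the centre of its underside; a bystander.
- probe: Yellow food thermometer with a thin steel tip, 38 x 226 x 18 mm, lying along the front edge of the worktop, y along its length, origin under the middle; a bystander.

How it is judged (in metres and radians):
On the way, in this order (a step that is already met when the one before it is completed fails the run):
1. all four sticks lie in the pan, while the caddy is still held off the tray (horizontal distance between each of stick_0, stick_1, stick_2, stick_3 and pan_centre below 0.135 m and z of stick_0 in the frame of pan_centre between -0.01 and 0.05 m and z of stick_1 in the frame of pan_centre between -0.01 and 0.05 m and z of stick_2 in the frame of pan_centre between -0.01 and 0.05 m and z of stick_3 in the frame of pan_centre between -0.01 and 0.05 m and height (world z) of caddy_base above 0.04 m), for 0.2 s.
2. the caddy stands flat in its tray, flap shut and let go (x of caddy_base in the frame of tray_seat between -0.016 and 0.016 m and y of caddy_base in the frame of tray_seat between -0.016 and 0.016 m and z of caddy_base in the frame of tray_seat below 0.005 m and angle between caddy_base's own z axis and vertical below 0.07 rad and value of joint flap below 0.15 rad and contact force between the fingers and caddy below 0.1 N), for 0.3 s.
3. the tag's red face shows where the green one was ((value of joint tag between 2.79 and 3.49 rad or value of joint tag between -3.49 and -2.79 rad)), for 0.2 s.
At the end, for the whole second after the job is handed in: All four sticks lie in the pan (centres within 135 mm of its middle, below the rim); the caddy stands flat in its tray (within 16 mm of its middle each way, under 4 degrees of tilt), flap shut, released; the tag is half a turn from green, within 20 degrees (all of step 2 and horizontal distance between each of stick_0, stick_1, stick_2, stick_3 and pan_centre below 0.135 m and z of stick_0 in the frame of pan_centre between -0.01 and 0.05 m and z of stick_1 in the frame of pan_centre between -0.01 and 0.05 m and z of stick_2 in the frame of pan_centre between -0.01 and 0.05 m and z of stick_3 in the frame of pan_centre between -0.01 and 0.05 m and (value of joint tag between 2.79 and 3.49 rad or value of joint tag between -3.49 and -2.79 rad)); the robot touches nothing.
It fails at once if the caddy is upended: tipped more than 70 degrees (angle between caddy_base's own z axis and vertical above 1.22 rad).
It fails at once if a stick is dropped from high up (it falls faster than 2 m/s, as from more than 0.2 m) (linear speed of any of stick_0, stick_1, stick_2, stick_3 above 2 m/s).
It fails at once if the frying pan is pushed more than 40 mm (distance of pan_centre from where it was at the start of the episode above 0.04 m).
It fails at once if a bystander is knocked over or moved more than 40 mm (distance of any of sq_oil, sq_jus, mill_1, mise_bowl, probe from where it was at the start of the episode above 0.04 m or angle between any of sq_oil, sq_jus, mill_1's own z axis and vertical above 0.6 rad).
It also fails if it takes over 58 s, if anything falls off the work surface, if the arm or the gripper's body presses on something with over 40 N, if the wrist force passes 120 N, or if a joint passes its speed limit or range.

## Working session

There is one attempt and no reset: what is moved stays moved. The work goes in short steps, Python scripts to look and compute and a tool call to move; the robot and the scene stay as the last step left them, time stands still between calls to the robot, and variables do not carry over. Pictures are saved under pics/ and viewed, and the job is handed in when it is done.

Besides the shell and the picture viewer there is one more tool, called after "Emit:" as a command line: name --argument value ..., lists and objects as JSON in quotes. move_arm: Moves the arm, as the interface text tells. Its arguments: {"type":"object","properties":{"motion":{"type":"array","items":{"type":"array"}},"gripper":{"type":"number"}},"required":["motion"]}

```bash
mkdir -p pics && python3 - <<'E'
from workcell import ctrl
import cv2,numpy as np
o=ctrl.get_obs(); print(o)
for n in ["scene","top","wrist"]:
    im=ctrl.get_image(n); cv2.imwrite(f"pics/{n}0.png",im["pixels"][:,:,::-1])
    print(n,im["camera_matrix"].round(1).tolist(), {k:np.round(im[k],3).tolist() for k in im if k in("R","t","mount")})
for cam in ["scene","top"]:
    for nm in ["caddy_grip","caddy_base","caddy_lip","pan_centre","tray_seat","tag_top","sq_oil","sq_jus","mill_1","mise_bowl","probe"]:
        r=ctrl.pinpoint(cam,nm)
        print(cam,nm,[(round(d["p"],2),np.round(d["location"]).tolist()) for d in r[:2]])
print(ctrl.get_obs()["t"])
E
```

```text
{'t': 0.0, 'qpos': array([-1.35000128e+00,  4.23837836e-01,  1.63068973e+00, -9.12973100e-06,
        1.08860130e+00, -1.89769900e-02]), 'qvel': array([ 2.32416783e-04,  3.08545690e-04,  3.29956330e-04,  2.62852714e-03,
       -9.15708897e-05,  5.88323562e-05]), 'joint_torque': array([ 1.47976400e-03, -5.44626367e+01, -2.73668790e+01,  6.44999533e-02,
        2.28463614e-02, -1.43426587e-04]), 'ee_pos': array([ 148.33967925, -606.56502408,  221.90368176]), 'orientation': array([-2.47042341e+00,  1.93921284e+00,  1.87696680e-03]), 'ft_force': array([0.18816028, 0.24950138, 0.51604316]), 'moment': array([0.0229411 , 0.0140387 , 0.04921609]), 'width': 88.01821867544895}
scene [[409.2, 0.0, 286.1], [0.0, 409.2, 214.3], [0.0, 0.0, 1.0]] {'R': [[-0.751, -0.66, -0.017], [-0.398, 0.474, -0.785], [0.526, -0.583, -0.619]], 't': [494.104, 224.512, 941.971]}
top [[380.4, 0.0, 282.8], [0.0, 380.4, 207.8], [0.0, 0.0, 1.0]] {'R': [[-0.023, -1.0, -0.015], [-0.991, 0.024, -0.134], [0.134, 0.012, -0.991]], 't': [162.132, 571.797, 1131.787]}
wrist [[325.2, 0.0, 278.0], [0.0, 325.2, 205.7], [0.0, 0.0, 1
[... 481 characters left out ...]
 -1.0])]
scene sq_jus [(0.77, [678.0, -152.0, 4.0])]
scene mill_1 [(0.77, [751.0, -69.0, 5.0])]
scene mise_bowl [(0.77, [701.0, 38.0, 1.0])]
scene probe [(0.84, [356.0, 462.0, -1.0])]
top caddy_grip [(0.72, [488.0, 102.0, 126.0])]
top caddy_base [(0.34, [460.0, 233.0, 118.0])]
top caddy_lip [(0.72, [416.0, 94.0, 14.0])]
top pan_centre [(0.97, [462.0, -166.0, 2.0])]
top tray_seat [(0.72, [483.0, 106.0, 5.0])]
top tag_top [(0.74, [416.0, 94.0, 13.0]), (0.53, [459.0, 235.0, 117.0])]
top sq_oil []
top sq_jus [(0.6, [680.0, -156.0, 0.0])]
top mill_1 [(0.66, [714.0, -116.0, -2.0]), (0.49, [753.0, -69.0, -1.0])]
top mise_bowl [(0.56, [704.0, 44.0, 3.0])]
top probe [(0.63, [352.0, 464.0, 2.0])]
1.25
```

View pics/scene0.png

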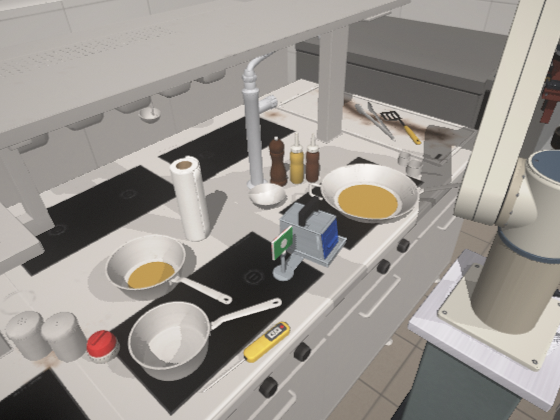

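View pics/top0.png

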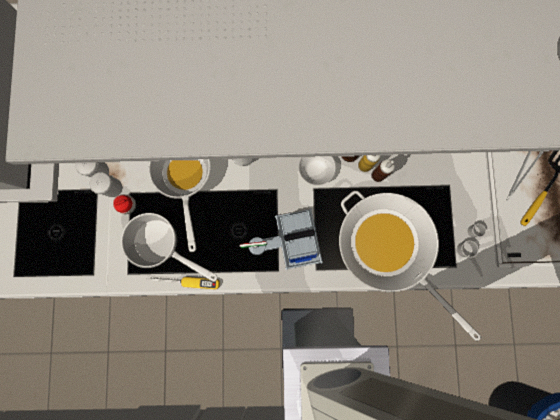

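View pics/wrist0.png

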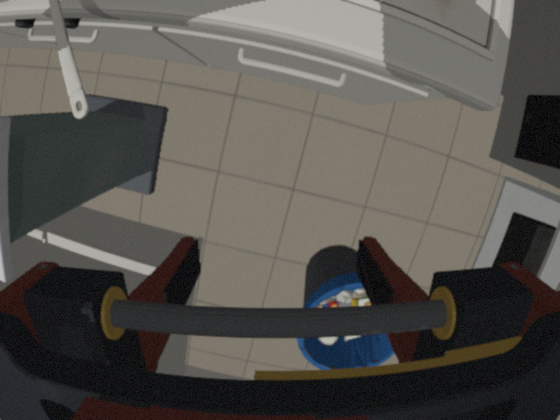

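Both overview pictures show the caddy with its blue flap towards the robot (top view ~(300,240)). The tag is to its left at ~(257,244), green side to the robot, and the pan is at (385,243). The overhead shelf only covers x beyond about 600 mm. The initial wrist view shows only floor and the pan handle. The caddy's yaw is about the same as its azimuth, so pouring is mostly a base rotation. I'll set up helpers and refine the measurements.

```bash
cat > h.py <<'E'
import numpy as np,cv2,json
from scipy.spatial.transform import Rotation as Ro
from workcell import ctrl
def Rdown(yaw,tip=0.):
    c,s=np.cos(yaw),np.sin(yaw)
    R=np.array([[c,s,0],[s,-c,0],[0,0,-1.]])
    return R@Ro.from_rotvec([0,tip,0]).as_matrix()
def pose():
    o=ctrl.get_obs(); return o,np.array(o["ee_pos"]),Ro.from_rotvec(o["orientation"]).as_matrix()
def go(p,R,p0=None,R0=None):
    if p0 is None: _,p0,R0=pose()
    d=R0.T@(np.array(p)-p0)/150
    r=Ro.from_matrix(R0.T@R).as_rotvec()/np.radians(60)
    print("shift",d.round(3).tolist(),"rot",r.round(3).tolist())
def st():
    o,p,R=pose(); x=R[:,0]
    print("t",round(o["t"],2),"p",p.round(1).tolist(),"yaw",round(float(np.degrees(np.arctan2(x[1],x[0]))),2),"zaxis",R[:,2].round(3).tolist(),"q",o["qpos"].round(3).tolist(),"w",round(o["width"],1),"F",np.round(o["ft_force"],1).tolist())
def save(n,f):
    im=ctrl.get_image(n); cv2.imwrite(f"pics/{f}.png",im["pixels"][:,:,::-1]); return im
def proj(im,X):
    c=im["R"]@np.array(X)+im["t"]; u=im["camera_matrix"]@c; return u[:2]/u[2]
def ray(im,uv):  # static cams
    d=im["R"].T@np.linalg.inv(im["camera_matrix"])@np.array([uv[0],uv[1],1.]); return -im["R"].T@im["t"],d/np.linalg.norm(d)
def wray(im,uv,p,R):
    K=im["camera_matrix"];v=np.array([uv[0]-K[0,2],uv[1]-K[1,2]]);r=np.hypot(*v);th=r/K[0,0]
    c=np.array([*(v/max(r,1e-9)*np.sin(th)),np.cos(th)]);M=im["mount"]
    return R@M[:3,3]+p, R@M[:3,:3]@c
def tri(rays):
    A=sum(np.eye(3)-np.outer(d,d) for o,d in rays);b=sum((np.eye(3)-np.outer(d,d))@o for o,d in rays)
    return np.linalg.solve(A,b)
E
python3 - <<'E'
from h import *
p,R=[440,20,260],Rdown(np.radians(12))
_,p0,R0=pose()
st()
# staged waypoints along azimuth
prev=(p0,R0)
for az,r,z in [(-62,590,250),(-46,560,260),(-30,530,280),(-14,510,280),(-1,490,280),(12,490,280)]:
    a=np.radians(az);P=np.array([r*np.cos(a),r*np.sin(a),z]);Rt=Rdown(a)
    go(P,Rt,*prev);prev=(P,Rt)
E
```

```text
t 1.25 p [148.5, -607.1, 222.7] yaw -76.26 zaxis [-0.0, -0.0, -1.0] q [-1.35, 0.423, 1.63, -0.0, 1.089, -0.019] w 87.7 F [-1.6, 0.4, -1.1]
shift [-0.354, -0.969, -0.182] rot [0.0, 0.0, -0.238]
shift [-0.345, -1.029, -0.067] rot [0.0, 0.0, -0.267]
shift [-0.337, -0.974, -0.133] rot [0.0, 0.0, -0.267]
shift [-0.265, -0.937, 0.0] rot [0.0, 0.0, -0.267]
shift [-0.217, -0.735, 0.0] rot [0.0, 0.0, -0.217]
shift [-0.084, -0.735, 0.0] rot [0.0, 0.0, -0.217]
```

Emit:
move_arm --motion '[[[-0.07,-0.2,-0.04],[0,0,-0.05]],[[-0.14,-0.4,-0.08],[0,0,-0.1]],[[-0.21,-0.6,-0.12],[0,0,-0.15]],[[-0.28,-0.8,-0.15],[0,0,-0.2]],[[-0.35,-1.0,-0.19],[0,0,-0.25]]]' --gripper 1

```text
t: 1.88
ee_pos: [282.5, -519.8, 251.3]
orientation: [-2.705, 1.598, 0.0]
ft_force: [-0.2, -0.5, -0.1]
width: 87.9
```

Emit:
move_arm --motion '[[[-0.07,-0.2,-0.04],[0,0,-0.05]],[[-0.14,-0.4,-0.08],[0,0,-0.1]],[[-0.21,-0.6,-0.12],[0,0,-0.15]],[[-0.28,-0.8,-0.15],[0,0,-0.2]],[[-0.35,-1.0,-0.19],[0,0,-0.25]]]'

```text
t: 2.5
ee_pos: [388.6, -401.5, 279.9]
orientation: [2.89, -1.232, 0.0]
ft_force: [0.1, 0.4, -1.2]
width: 87.7
```

Emit:
move_arm --motion '[[[-0.06,-0.2,0],[0,0,-0.05]],[[-0.12,-0.4,0],[0,0,-0.1]],[[-0.18,-0.6,0],[0,0,-0.15]],[[-0.24,-0.8,0],[0,0,-0.2]],[[-0.3,-1.0,0],[0,0,-0.25]]]'

```text
t: 3.12
ee_pos: [465.7, -265.2, 279.8]
orientation: [3.026, -0.844, 0.0]
ft_force: [-0.2, 0.0, -0.6]
width: 88.0
```

```bash
python3 - <<'E'
from h import *
st()
go([479,102,280],Rdown(np.radians(12)))
E
```

```text
t 3.12 p [465.7, -265.2, 279.8] yaw -31.16 zaxis [0.0, -0.0, -1.0] q [-0.54, 0.227, 1.772, -0.0, 1.143, 0.004] w 88.0 F [-0.2, 0.0, -0.6]
shift [-1.191, -2.141, -0.002] rot [0.0, -0.0, -0.719]
```

Emit:
move_arm --motion '[[[-0.05,-0.2,0],[0,0,-0.05]],[[-0.1,-0.4,0],[0,0,-0.1]],[[-0.16,-0.6,0],[0,0,-0.15]],[[-0.23,-0.8,0],[0,0,-0.2]],[[-0.3,-1.0,0],[0,0,-0.25]]]'

```text
t: 3.75
ee_pos: [504.8, -113.5, 279.8]
orientation: [3.11, -0.442, 0.0]
ft_force: [0.2, 0.6, -0.2]
width: 88.0
```

Emit:
move_arm --motion '[[[-0.05,-0.2,0],[0,0,-0.05]],[[-0.1,-0.4,0],[0,0,-0.1]],[[-0.16,-0.6,0],[0,0,-0.15]],[[-0.23,-0.8,0],[0,0,-0.2]],[[-0.3,-1.0,0],[0,0,-0.25]]]'

```text
t: 4.38
ee_pos: [503.3, 43.1, 279.8]
orientation: [-3.141, 0.032, -0.0]
ft_force: [0.4, -1.0, 0.7]
width: 87.9
```

```bash
python3 - <<'E'
from h import *
st()
o,p,R=pose()
im=save("wrist","wrist1")
for nm in ["caddy_grip","caddy_base","caddy_lip","tag_top","tray_seat","pan_centre"]:
    print(nm,[(round(d["p"],2),np.round(d["location"]).tolist()) for d in ctrl.pinpoint("wrist",nm)[:2]])
go([479,102,280],Rdown(np.radians(12)))
E
```

```text
t 4.38 p [503.3, 43.1, 279.8] yaw -1.17 zaxis [0.0, 0.0, -1.0] q [0.062, 0.178, 1.834, 0.0, 1.129, 0.082] w 87.9 F [0.4, -1.0, 0.7]
caddy_grip [(0.87, [490.0, 102.0, 122.0])]
caddy_base []
caddy_lip [(0.92, [420.0, 97.0, 7.0])]
tag_top [(0.7, [469.0, 233.0, 119.0])]
tray_seat [(0.75, [750.0, -72.0, -2.0])]
pan_centre [(0.82, [466.0, -165.0, 3.0])]
shift [-0.173, -0.401, -0.002] rot [0.0, 0.0, -0.222]
```

View pics/wrist1.png

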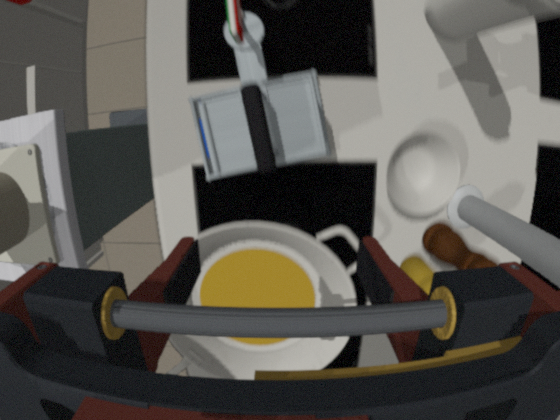

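The wrist view shows the handle from (250,90) to (265,168), the tag edge-on at (235,15), the pan below and the bottles clear to the right. I'll move above the handle for a second view.

Emit:
move_arm --motion '[[[-0.04,-0.08,0],[0,0,-0.05]],[[-0.08,-0.16,0],[0,0,-0.1]],[[-0.12,-0.24,0],[0,0,-0.15]],[[-0.16,-0.32,0],[0,0,-0.2]],[[-0.17,-0.4,0],[0,0,-0.22]]]'

```text
t: 5.35
ee_pos: [478.8, 103.7, 279.7]
orientation: [-3.124, -0.331, -0.0]
ft_force: [1.1, 0.3, 0.2]
width: 87.9
```

```bash
python3 - <<'E'
from h import *
st()
o,p,R=pose()
im=save("wrist","wrist2")
np.savez("w2.npz",p=p,R=R,**{k:im[k] for k in("camera_matrix","mount")})
for nm in ["caddy_grip","caddy_lip","tag_top","tray_seat","pan_centre"]:
    print(nm,[(round(d["p"],2),np.round(d["location"]).tolist()) for d in ctrl.pinpoint("wrist",nm)[:2]])
E
```

```text
t 5.35 p [478.8, 103.7, 279.7] yaw 12.08 zaxis [0.0, 0.0, -1.0] q [0.189, 0.153, 1.865, 0.0, 1.124, -0.022] w 87.9 F [1.1, 0.3, 0.2]
caddy_grip [(0.8, [484.0, 104.0, 119.0])]
caddy_lip []
tag_top [(0.94, [466.0, 234.0, 119.0])]
tray_seat []
pan_centre [(0.97, [468.0, -168.0, 3.0])]
```

View pics/wrist2.png

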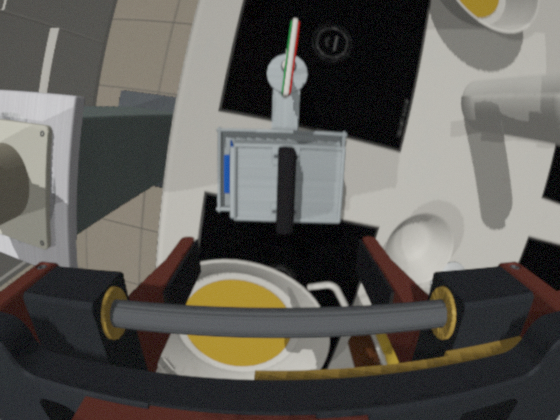

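```bash
python3 - <<'E'
from h import *
w2=np.load("w2.npz")
P1=(np.array([503.3,43.1,279.8]),Rdown(np.radians(-1.17)))
P2=(w2["p"],w2["R"])
W={"camera_matrix":w2["camera_matrix"],"mount":w2["mount"]}
def blob(f,box):
    g=cv2.imread(f).max(2); x0,y0,x1,y1=box
    m=np.zeros_like(g);m[y0:y1,x0:x1]=(g[y0:y1,x0:x1]<70)
    n,l,s,c=cv2.connectedComponentsWithStats(m)
    k=1+s[1:,4].argmax(); pts=np.argwhere(l==k)[:,::-1].astype(np.float32)
    return pts,cv2.minAreaRect(pts),s[k]
a=blob("pics/wrist1.png",(235,80,285,176)); b=blob("pics/wrist2.png",(272,142,302,240))
print(a[1],a[2]);print(b[1],b[2])
def ends(r):
    bx=cv2.boxPoints(r); bx=bx[np.argsort(bx[:,1])]; return bx[:2].mean(0),bx[2:].mean(0)
ea,eb=ends(a[1]),ends(b[1]); print(ea,eb)
for i in (0,1): 
    r=[wray(W,ea[i],*P1),wray(W,eb[i],*P2)]
    print("end",i,tri(r).round(1))
    for (o,d) in r: print("  at z137",(o+d*(137-o[2])/d[2]).round(1))
# tag top edge in wrist2: ends
for uv in [(295,19),(288,95)]:
    o,d=wray(W,uv,*P2); print("tag@136",(o+d*(136-o[2])/d[2]).round(1))
# roof corners/tray walls at yaw
for uv in [(219,131),(345,132)]:
    o,d=wray(W,uv,*P2); print("tray@18",(o+d*(18-o[2])/d[2]).round(1))
E
python3 -c "
import cv2
i=cv2.imread('pics/wrist2.png')[5:245,200:365];cv2.imwrite('pics/w2c.png',cv2.resize(i,None,fx=2.4,fy=2.4))"
```

```text
((259.5, 130.0), (90.0, 49.0), 90.0) [ 235   85   50   91 1920]
((286.5, 193.0), (92.0, 29.0), 90.0) [ 272  147   30   93 1821]
(array([259.5,  85. ], dtype=float32), array([259.5, 175. ], dtype=float32)) (array([286.5, 147. ], dtype=float32), array([286.5, 239. ], dtype=float32))
end 0 [481.8 149.2 101.1]
  at z137 [487.7 147.8 137. ]
  at z137 [476.2 150.2 137. ]
end 1 [490.   71.1 170.4]
  at z137 [485.4  62.8 137. ]
  at z137 [496.   60.6 137. ]
tag@136 [458.1 272.3 136. ]
tag@136 [467.3 198.3 136. ]
tray@18 [390.8 143.   18. ]
tray@18 [552.1 176.5  18. ]
```

View pics/w2c.png

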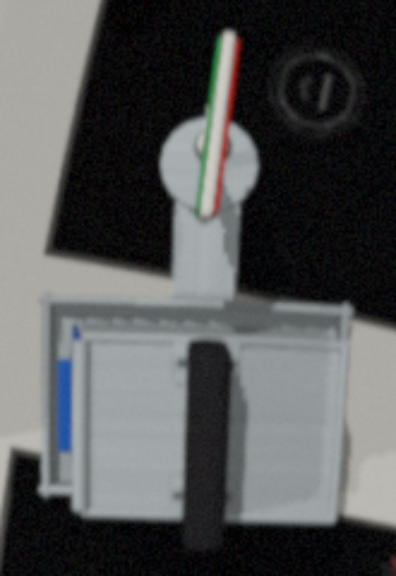

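```bash
python3 - <<'E'
from h import *
i=cv2.imread('pics/wrist1.png')[70:190,180:340];cv2.imwrite('pics/w1c.png',cv2.resize(i,None,fx=5,fy=5,interpolation=cv2.INTER_CUBIC))
E
```

```text
(no output)
```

View pics/w1c.png

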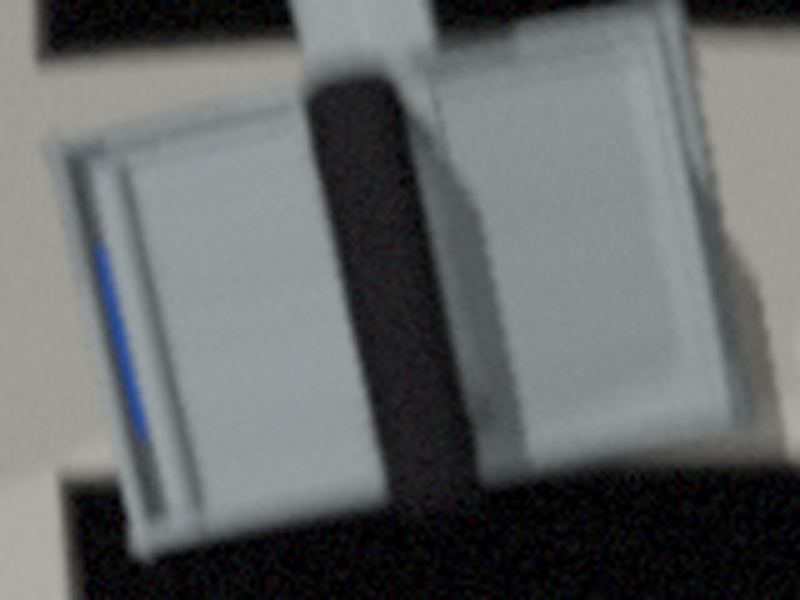

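```bash
python3 - <<'E'
from h import *
w2=np.load("w2.npz")
P1=(np.array([503.3,43.1,279.8]),Rdown(np.radians(-1.17)))
P2=(w2["p"],w2["R"])
W={"camera_matrix":w2["camera_matrix"],"mount":w2["mount"]}
A=[(251.4,87),(267,170.5)];B=[(287.1,147.9),(284.6,233.3)]
for i in (0,1):
    r=[wray(W,A[i],*P1),wray(W,B[i],*P2)]; print(tri(r).round(1))
    for (o,d) in r: print("  at z137",(o+d*(137-o[2])/d[2]).round(1))
E
```

```text
[478.2 147.9 116.4]
  at z137 [480.2 146.2 137. ]
  at z137 [477.  149.5 137. ]
[492.7  67.4 140.1]
  at z137 [492.7  67.  137. ]
  at z137 [492.9  66.2 137. ]
```

```bash
python3 - <<'E'
from h import *
go([486,105,104],Rdown(np.radians(11.5)))
E
```

```text
shift [0.047, -0.007, 1.171] rot [0.0, -0.0, 0.007]
```

Emit:
move_arm --motion '[[[0.01,0,0.18],[0,0,0]],[[0.03,-0.01,0.36],[0,0,0.01]],[[0.05,-0.01,0.54],[0,0,0.01]],[[0.05,-0.01,0.72],[0,0,0.01]],[[0.05,-0.01,0.8],[0,0,0.01]]]'

```text
t: 6.28
ee_pos: [485.7, 105.2, 158.3]
orientation: [3.126, 0.309, -0.003]
ft_force: [-0.6, -0.3, 0.3]
width: 88.1
```

```bash
python3 - <<'E'
from h import *
st()
save("wrist","wrist3"); save("scene","scene3")
print([(round(d["p"],2),np.round(d["location"]).tolist()) for d in ctrl.pinpoint("wrist","caddy_grip")[:2]])
E
```

```text
t 6.28 p [485.7, 105.2, 158.3] yaw 11.3 zaxis [-0.002, -0.0, -1.0] q [0.189, 0.331, 1.957, -0.0, 0.856, -0.008] w 88.1 F [-0.6, -0.3, 0.3]
[(0.66, [486.0, 103.0, 119.0])]
```

View pics/wrist3.png

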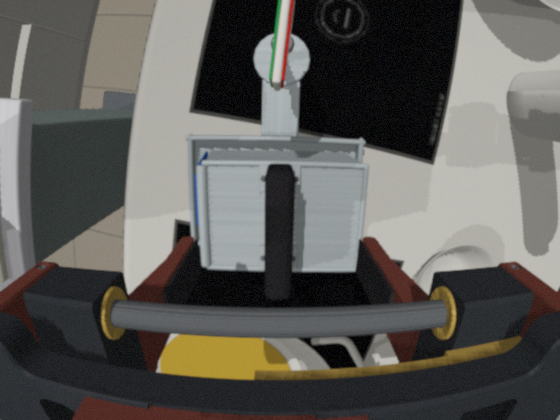

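View pics/scene3.png

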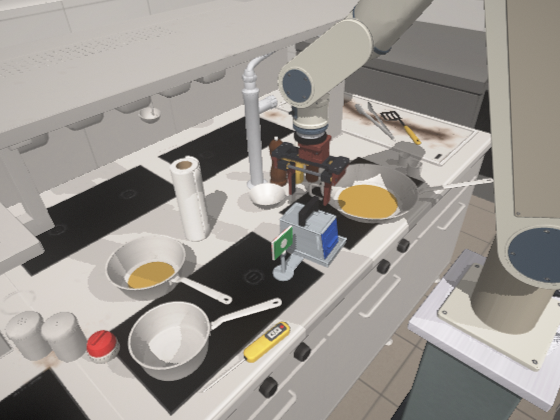

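Handle is centred between the open fingers (column ~279, rows 165–297) and nearly parallel to the pads. I'll descend and grip.

Emit:
move_arm --motion '[[[0,0,0.12],[0,0,0.01]],[[0,0,0.24],[0,0,0.02]],[[0,0,0.36],[0,0,0.02]],[[0,0,0.36],[0,0,0.02]],[[0,0,0.36],[0,0,0.02]]]'

```text
t: 7.05
ee_pos: [487.1, 105.8, 106.8]
orientation: [-3.129, -0.278, -0.003]
ft_force: [-0.0, 0.2, 0.2]
width: 87.8
```

Emit:
move_arm --motion '[[[0,0,0],[0,0,0]],[[0,0,0],[0,0,0]],[[0,0,0],[0,0,0]],[[0,0,0],[0,0,0]],[[0,0,0],[0,0,0]]]' --gripper 0

```text
t: 7.68
ee_pos: [486.2, 105.6, 105.7]
orientation: [-3.129, -0.278, 0.0]
ft_force: [-0.5, -0.6, -0.3]
width: 41.7
```

```bash
python3 - <<'E'
from h import *
st()
E
```

```text
t 7.67 p [486.2, 105.6, 105.7] yaw 10.14 zaxis [-0.0, -0.0, -1.0] q [0.19, 0.419, 1.986, 0.0, 0.736, 0.013] w 41.7 F [-0.5, -0.6, -0.3]
```

Emit:
move_arm --motion '[[[0,0,0],[0,0,0]],[[0,0,0],[0,0,0]],[[0,0,0],[0,0,0]],[[0,0,0],[0,0,0]],[[0,0,0],[0,0,0]]]' --gripper 0

```text
t: 8.3
ee_pos: [485.9, 105.6, 105.5]
orientation: [3.129, 0.278, -0.001]
ft_force: [-0.8, -1.0, -1.2]
width: 17.7
```

```bash
python3 - <<'E'
from h import *
st()
from scipy.optimize import least_squares
D=np.array([[.423,1.63,625.0,222.7],[.227,1.772,535.9,279.8],[.178,1.834,505.1,279.8],[.153,1.865,489.9,279.7],[.331,1.957,497,158.3],[.419,1.986,497.5,105.7]])
def f(x,D=D):
    r0,L1,L2,h,ph=x; a=D[:,0];b=D[:,0]+D[:,1]+ph
    return np.concatenate([r0+L1*np.sin(a)+L2*np.sin(b)-D[:,2],h+L1*np.cos(a)+L2*np.cos(b)-D[:,3]])
s=least_squares(f,[0,500,500,0,0]);print(s.x.round(2),s.fun.round(1))
E
```

```text
t 8.3 p [485.9, 105.6, 105.5] yaw 10.14 zaxis [-0.001, -0.0, -1.0] q [0.19, 0.42, 1.986, 0.0, 0.736, 0.013] w 17.7 F [-0.8, -1.0, -1.2]
[-4.1000e-01  5.6342e+02  4.9207e+02  3.5700e+00  1.6000e-01] [ 0.  -0.   0.1 -0.2  0.4 -0.3  0.  -0.2  0.1  0.1 -0.2  0.1]
```

Emit:
move_arm --motion '[[[0,0,-0.1],[0,0,0]],[[0,0,-0.3],[0,0,0]],[[0,0,-0.5],[0,0,0]],[[0,0,-0.7],[0.05,0,0]],[[0,0,-0.8],[0.1,0,0]]]'

```text
t: 8.93
ee_pos: [487.1, 106.0, 228.3]
orientation: [-3.023, -0.27, 0.009]
ft_force: [0.7, -0.2, -3.2]
width: 17.6
```

Emit:
move_arm --motion '[[[0,0,0],[0,0,0]],[[0,0,0],[0,0,0]],[[0,0,0],[0,0,0]],[[0,0,0],[0,0,0]],[[0,0,0],[0,0,0]]]'

```text
t: 9.55
ee_pos: [486.1, 105.8, 225.3]
orientation: [-3.025, -0.269, 0.015]
ft_force: [-0.7, 0.7, -3.9]
width: 17.8
```

```bash
python3 - <<'E'
from h import *
st(); o,p,R=pose(); print(R.round(4).tolist(), o["qpos"].round(5).tolist())
E
```

```text
t 9.55 p [486.1, 105.8, 225.3] yaw 10.16 zaxis [-0.019, 0.103, -0.995] q [0.125, 0.235, 1.906, 0.123, 1.011, -0.118] w 17.8 F [-0.7, 0.7, -3.9]
[[0.9843, 0.1754, -0.0191], [0.1764, -0.9789, 0.1027], [-0.0007, -0.1044, -0.9945]] [0.12541, 0.2346, 1.90591, 0.12337, 1.0107, -0.118]
```

```bash
cat > kin.py <<'E'
import numpy as np
from scipy.spatial.transform import Rotation as Ro
from scipy.optimize import least_squares
LO=np.array([-3,-.9,.09,-1.31,.11,-2.54]);HI=np.array([3,2.11,2.58,4.45,2.69,2.54])
PRM=dict(r0=-.41,L1=563.42,L2=492.07,ph=.16,h0=3.57,Lt=330.,s4=1)
def fk(q,P=PRM):
    Rm=(Ro.from_euler('z',q[0])*Ro.from_euler('y',q[1]+q[2])*Ro.from_euler('z',P['s4']*q[3])*Ro.from_euler('y',q[4])*Ro.from_euler('z',q[5]+np.pi)).as_matrix()
    b=q[1]+q[2]+P['ph']
    r=P['r0']+P['L1']*np.sin(q[1])+P['L2']*np.sin(b);z=P['h0']+P['Lt']+P['L1']*np.cos(q[1])+P['L2']*np.cos(b)
    return np.array([r*np.cos(q[0]),r*np.sin(q[0]),z])+P['Lt']*Rm[:,2],Rm
def ik(p,R,q0,lim=True):
    f=lambda q:np.concatenate([(lambda a:np.r_[(a[0]-p)/100,3*Ro.from_matrix(R.T@a[1]).as_rotvec()])(fk(q))])
    s=least_squares(f,np.clip(q0,LO+.01,HI-.01),bounds=(LO+.01,HI-.01)) if lim else least_squares(f,q0)
    return s.x,np.linalg.norm(s.fun)
E
python3 - <<'E'
from kin import *
q=[0.12541, 0.2346, 1.90591, 0.12337, 1.0107, -0.118];p=np.array([486.1,105.8,225.3])
R=np.array([[0.9843, 0.1754, -0.0191], [0.1764, -0.9789, 0.1027], [-0.0007, -0.1044, -0.9945]])
for s in(1,-1):
  for Lt in (200,250,300,350):
    P=dict(PRM,s4=s,Lt=Lt);a=fk(q,P);print(s,Lt,(a[0]-p).round(1),np.degrees(Ro.from_matrix(R.T@a[1]).magnitude()).round(2))
E
```

```text
1 200 [  3.5 -23.1  -0.7] 0.0
1 250 [  2.5 -17.9  -0.4] 0.0
1 300 [  1.6 -12.8  -0.1] 0.0
1 350 [ 0.6 -7.7  0.1] 0.0
-1 200 [  8.7 -64.4  -0.7] 14.14
-1 250 [  9.1 -69.6  -0.4] 14.14
-1 300 [  9.4 -74.9  -0.1] 14.14
-1 350 [  9.8 -80.1   0.1] 14.14
```

```bash
sed -i 's/Lt=330./Lt=425./' kin.py && python3 - <<'E'
from kin import *
from h import Rdown
pan=np.array([466,-166,4.])
q0=np.array([-.34,.25,1.9,0,1.0,0])
for yaw in range(-130,131,20):
    a=np.radians(yaw);x=np.array([np.cos(a),np.sin(a),0])
    q=q0.copy();q[5]=np.clip(-(a-q[0]),-2.4,2.4);out=[]
    for tip in range(0,51,10):
        R=Rdown(a,np.radians(tip))
        # caddy axes: X=toolx, Z=-toolz ; lip rel grip=(-68,-115); TCP = grip -19 Z
        lip=pan+45*x+[0,0,66 if tip>30 else 90]
        tcp=lip+68*R[:,0]+115*(-R[:,2])-19*(-R[:,2])
        q,e=ik(tcp,R,q)
        out.append((round(e,3)))
        m=np.minimum(q-LO,HI-q).min()
    print(yaw,out,q.round(2).tolist(),"margin",m.round(2))
E
```

```text
-130 [np.float64(0.0), np.float64(0.0), np.float64(0.0), np.float64(0.0), np.float64(0.022), np.float64(0.211)] [0.08, 0.72, 1.59, -0.54, 1.54, 2.53] margin 0.01
-110 [np.float64(0.0), np.float64(0.0), np.float64(0.0), np.float64(0.0), np.float64(0.0), np.float64(0.049)] [0.21, 0.64, 1.8, -0.72, 1.34, 2.53] margin 0.01
-90 [np.float64(0.0), np.float64(0.0), np.float64(0.0), np.float64(0.0), np.float64(0.0), np.float64(0.02)] [0.3, 0.55, 2.02, -0.93, 1.14, 2.53] margin 0.01
-70 [np.float64(0.0), np.float64(0.0), np.float64(0.0), np.float64(0.0), np.float64(0.0), np.float64(0.093)] [0.32, 0.45, 2.23, -1.21, 0.94, 2.53] margin 0.01
-50 [np.float64(0.0), np.float64(0.0), np.float64(0.0), np.float64(0.0), np.float64(0.146), np.float64(0.5)] [0.27, 0.3, 2.33, -1.3, 0.77, 2.29] margin 0.01
-30 [np.float64(0.0), np.float64(0.0), np.float64(0.0), np.float64(0.0), np.float64(0.304), np.float64(0.789)] [-0.17, 0.04, 2.43, -1.3, 0.23, 1.58] margin 0.01
-10 [np.float64(0.0), np.float64(0.0), np.float64(0.0), np.float64(0.0), np.float64(0.028), np.float64(0.409)] [-0.68, 0.2, 2.52, 2.11, 0.48, -2.
[... 437 characters left out ...]
] [-0.98, 0.54, 2.03, 0.94, 1.13, -2.53] margin 0.01
70 [np.float64(0.0), np.float64(0.0), np.float64(0.0), np.float64(0.0), np.float64(0.0), np.float64(0.045)] [-0.9, 0.63, 1.81, 0.73, 1.33, -2.53] margin 0.01
90 [np.float64(0.0), np.float64(0.0), np.float64(0.0), np.float64(0.0), np.float64(0.01), np.float64(0.202)] [-0.77, 0.72, 1.6, 0.55, 1.53, -2.53] margin 0.01
110 [np.float64(0.0), np.float64(0.0), np.float64(0.0), np.float64(0.148), np.float64(0.367), np.float64(0.502)] [-0.63, 0.79, 1.41, 0.39, 1.7, -2.53] margin 0.01
130 [np.float64(0.0), np.float64(0.194), np.float64(0.443), np.float64(0.654), np.float64(0.832), np.float64(0.929)] [-0.47, 0.85, 1.29, 0.24, 1.82, -2.53] margin 0.01
```

```bash
python3 - <<'E'
from kin import *
from h import Rdown
pan=np.array([466,-166,4.])
q0=np.array([-.34,.25,1.9,0,1.0,0])
for off in (30,45,60):
 for yaw in (20,30,40,50,60,-70,-80,-90,-100):
    a=np.radians(yaw);x=np.array([np.cos(a),np.sin(a),0])
    q=q0.copy();q[5]=np.clip(-(a-q[0]),-2.4,2.4);out=[]
    for tip in (0,10,20,30,40,44,46,48,50):
        R=Rdown(a,np.radians(tip))
        lip=pan+off*x+[0,0,66 if tip>30 else 90]
        tcp=lip+68*R[:,0]+115*(-R[:,2])-19*(-R[:,2])
        q,e=ik(tcp,R,q)
        if tip==44:q44=q.copy()
        m=np.minimum(q-LO,HI-q).min()
        if tip>=44: out.append((round(float(e),3),round(float(m),2)))
    print(off,yaw,out,q44.round(2).tolist())
E
```

```text
30 20 [(0.0, 0.08), (0.012, 0.01), (0.091, 0.01), (0.169, 0.01)] [-0.92, 0.33, 2.35, 1.37, 0.74, -2.46]
30 30 [(0.0, 0.11), (0.0, 0.05), (0.033, 0.01), (0.107, 0.01)] [-0.95, 0.38, 2.25, 1.17, 0.85, -2.43]
30 40 [(0.0, 0.12), (0.0, 0.07), (0.0, 0.02), (0.059, 0.01)] [-0.95, 0.42, 2.15, 1.01, 0.96, -2.42]
30 50 [(0.0, 0.11), (0.0, 0.07), (0.0, 0.03), (0.03, 0.01)] [-0.93, 0.47, 2.04, 0.88, 1.06, -2.43]
30 60 [(0.0, 0.09), (0.0, 0.06), (0.0, 0.03), (0.026, 0.01)] [-0.9, 0.52, 1.94, 0.78, 1.16, -2.45]
30 -70 [(0.0, 0.11), (0.0, 0.05), (0.029, 0.01), (0.103, 0.01)] [0.26, 0.38, 2.24, -1.15, 0.86, 2.43]
30 -80 [(0.0, 0.12), (0.0, 0.07), (0.0, 0.02), (0.056, 0.01)] [0.26, 0.43, 2.14, -1.0, 0.97, 2.42]
30 -90 [(0.0, 0.11), (0.0, 0.07), (0.0, 0.03), (0.028, 0.01)] [0.25, 0.47, 2.04, -0.88, 1.07, 2.43]
30 -100 [(0.0, 0.09), (0.0, 0.06), (0.0, 0.02), (0.027, 0.01)] [0.22, 0.52, 1.93, -0.77, 1.17, 2.45]
45 20 [(0.0, 0.1), (0.002, 0.01), (0.08, 0.01), (0.159, 0.01)] [-0.88, 0.34, 2.34, 1.39, 0.73, -2.44]
45 30 [(0.0, 0.13), (0.0, 0.06), (0.023, 0.01), (0.097, 0.01)] [-0.91, 0.38, 2.24, 1.19, 0.8
[... 904 characters left out ...]
.4]
60 40 [(0.0, 0.14), (0.0, 0.09), (0.0, 0.03), (0.04, 0.01)] [-0.88, 0.42, 2.15, 1.06, 0.92, -2.4]
60 50 [(0.0, 0.13), (0.0, 0.09), (0.0, 0.04), (0.012, 0.01)] [-0.87, 0.46, 2.06, 0.93, 1.03, -2.41]
60 60 [(0.0, 0.11), (0.0, 0.07), (0.0, 0.04), (0.009, 0.01)] [-0.85, 0.51, 1.96, 0.81, 1.13, -2.43]
60 -70 [(0.0, 0.11), (0.0, 0.07), (0.009, 0.01), (0.083, 0.01)] [0.19, 0.38, 2.23, -1.2, 0.83, 2.4]
60 -80 [(0.0, 0.14), (0.0, 0.09), (0.0, 0.03), (0.037, 0.01)] [0.19, 0.42, 2.14, -1.04, 0.93, 2.4]
60 -90 [(0.0, 0.13), (0.0, 0.09), (0.0, 0.04), (0.011, 0.01)] [0.18, 0.47, 2.05, -0.92, 1.04, 2.41]
60 -100 [(0.0, 0.1), (0.0, 0.07), (0.0, 0.04), (0.011, 0.01)] [0.16, 0.51, 1.96, -0.81, 1.14, 2.44]
```

```bash
python3 - <<'E'
from h import *
a=np.radians
P1,R1=[482,-25,222],Rdown(a(27)); P2,R2=[477,-155,215],Rdown(a(45))
go(P1,R1); go(P2,R2,np.array(P1),R1)
E
```

```text
shift [-0.181, 0.851, -0.067] rot [-0.099, -0.014, -0.28]
shift [-0.423, 0.757, 0.047] rot [0.0, 0.0, -0.3]
```

Emit:
move_arm --motion '[[[-0.03,0.15,-0.01],[-0.02,0,-0.05]],[[-0.07,0.33,-0.03],[-0.04,0,-0.11]],[[-0.11,0.5,-0.04],[-0.06,-0.01,-0.17]],[[-0.15,0.68,-0.06],[-0.08,-0.01,-0.22]],[[-0.18,0.85,-0.07],[-0.1,-0.01,-0.28]]]'

```text
t: 10.18
ee_pos: [482.2, -25.8, 222.7]
orientation: [3.054, 0.734, 0.008]
ft_force: [-0.8, -0.1, -4.5]
width: 18.0
```

Emit:
move_arm --motion '[[[-0.09,0.16,0.01],[0,0,-0.06]],[[-0.18,0.32,0.02],[0,0,-0.12]],[[-0.27,0.48,0.03],[0,0,-0.18]],[[-0.35,0.63,0.04],[0,0,-0.24]],[[-0.42,0.76,0.05],[0,0,-0.3]]]'

```text
t: 10.8
ee_pos: [477.7, -156.0, 215.0]
orientation: [2.901, 1.203, 0.008]
ft_force: [-0.3, 0.2, -4.0]
width: 18.1
```

```bash
python3 - <<'E'
from h import *
st()
save("scene","scene4"); save("top","top4")
print([(round(d["p"],2),np.round(d["location"]).tolist()) for d in ctrl.pinpoint("top","pan_centre")[:2]])
print([(round(d["p"],2),np.round(d["location"]).tolist()) for d in ctrl.pinpoint("scene","caddy_lip")[:2]])
E
```

```text
t 10.8 p [477.7, -156.0, 215.0] yaw 45.04 zaxis [0.005, 0.001, -1.0] q [-0.341, 0.252, 1.906, 0.003, 0.98, -1.129] w 18.1 F [-0.3, 0.2, -4.0]
[(0.91, [464.0, -163.0, 2.0]), (0.27, [430.0, -203.0, 119.0])]
[(0.31, [484.0, 104.0, -0.0])]
```

View pics/scene4.png

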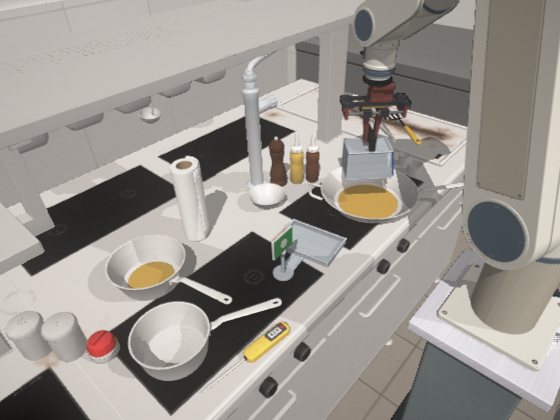

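View pics/top4.png

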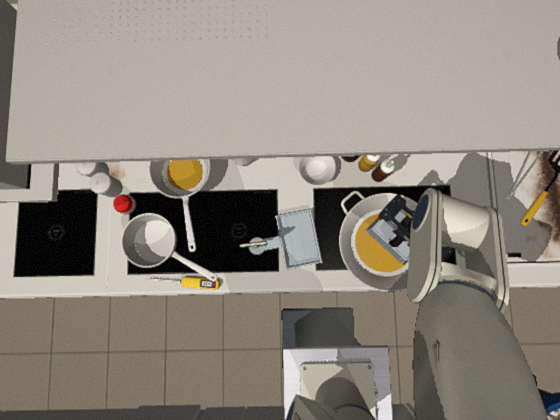

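The caddy hangs level over the pan in both views, the flap is shut and the tray is empty. Now I'll work out the tip.

```bash
python3 - <<'E'
from h import *
from kin import ik
a=np.radians
_,p0,R0=pose()
q=pose()[0]["qpos"]
x=np.array([np.cos(a(45)),np.sin(a(45)),0]);prev=(p0,R0)
for tip,gz in ((12,225),(24,213),(36,204),(46,198)):
    R=Rdown(a(45),a(tip));g=np.array([476,-155,gz]);T=g+19*R[:,2]
    print(tip,end=" ");go(T,R,*prev); q,e=ik(T,R,q);print(T.round(),q.round(2),round(e,4))
    if tip==24: prev=(T,R)
E
```

```text
12 shift [0.019, -0.008, 0.057] rot [0.002, 0.196, -0.003]
[ 479. -152.  206.] [-0.48  0.23  1.99  0.26  0.88 -1.42] 0.0
24 shift [0.044, -0.008, 0.129] rot [0.003, 0.396, -0.003]
[ 481. -150.  196.] [-0.65  0.27  2.05  0.57  0.85 -1.82] 0.0
36 shift [0.002, 0.0, 0.052] rot [-0.0, 0.2, 0.0]
[ 484. -147.  189.] [-0.81  0.36  2.09  0.84  0.91 -2.2 ] 0.0
46 shift [0.007, 0.0, 0.082] rot [-0.0, 0.367, -0.0]
[ 486. -145.  185.] [-0.93  0.47  2.1   0.99  1.01 -2.46] 0.0
```

Emit:
move_arm --motion '[[[0.01,0,0.03],[0,0.06,0]],[[0.02,-0.01,0.05],[0,0.15,0]],[[0.02,-0.01,0.07],[0,0.24,0]],[[0.03,-0.01,0.1],[0,0.32,0]],[[0.04,-0.01,0.13],[0,0.4,0]]]'

```text
t: 11.62
ee_pos: [481.2, -149.0, 195.9]
orientation: [-2.702, -1.119, -0.585]
ft_force: [0.2, 0.6, -4.0]
width: 17.8
```

Emit:
move_arm --motion '[[[0,0,0.02],[0,0.09,0]],[[0,0,0.05],[0,0.18,0]],[[0,0,0.06],[0,0.26,0]],[[0.01,0,0.07],[0,0.32,0]],[[0.01,0,0.08],[0,0.37,0]]]'

```text
t: 12.25
ee_pos: [485.8, -144.9, 185.4]
orientation: [-2.439, -1.01, -1.049]
ft_force: [-0.5, 0.1, -3.0]
width: 18.0
```

```bash
python3 - <<'E'
from h import *
st()
save("scene","scene5")
E
```

```text
t 12.25 p [485.8, -144.9, 185.4] yaw 45.1 zaxis [0.515, 0.511, -0.688] q [-0.775, 0.393, 2.103, 1.06, 0.981, -2.336] w 18.0 F [-0.5, 0.1, -3.0]
```

View pics/scene5.png

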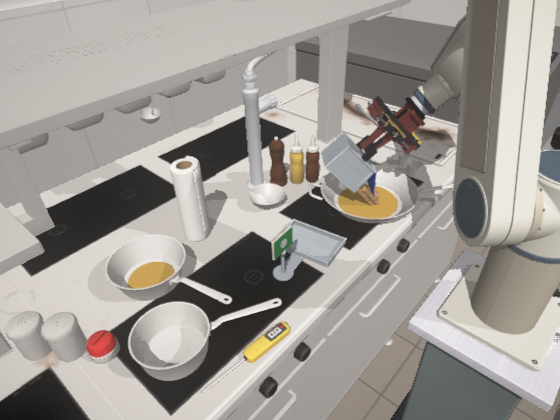

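The flap is open and sticks are sliding into the pan at about (370,195). I'll hold the tilt.

Emit:
move_arm --motion '[[[0,0,0],[0,0,0]],[[0,0,0],[0,0,0]],[[0,0,0],[0,0,0]],[[0,0,0],[0,0,0]],[[0,0,0],[0,0,0]]]'

```text
t: 12.92
ee_pos: [485.6, -145.4, 185.5]
orientation: [-2.44, -1.011, -1.048]
ft_force: [0.0, -0.0, -3.2]
width: 18.0
```

```bash
python3 - <<'E'
from h import *
st()
im=save("scene","scene6")
i=im["pixels"][100:240,290:450,::-1];cv2.imwrite('pics/scene6c.png',cv2.resize(i,None,fx=4,fy=4,interpolation=cv2.INTER_CUBIC))
E
```

```text
t 12.93 p [485.6, -145.4, 185.5] yaw 45.14 zaxis [0.514, 0.51, -0.689] q [-0.776, 0.392, 2.103, 1.059, 0.981, -2.335] w 18.0 F [0.0, -0.0, -3.2]
```

View pics/scene6c.png

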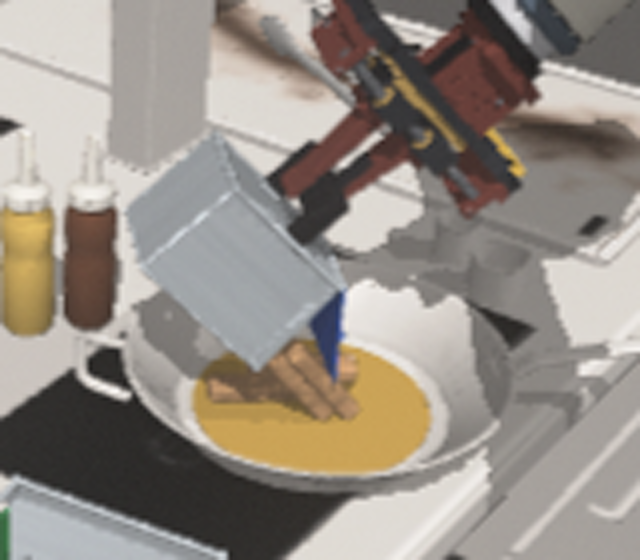

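```bash
python3 - <<'E'
from h import *
from kin import ik
o,p,R=pose(); q=o["qpos"]
for d in ([14,14,20],[18,18,40],[22,22,55]):
    go(p+np.array(d),R); print(ik(p+np.array(d),R,q))
im=save("wrist","wrist6")
E
```

```text
shift [0.188, 0.0, 0.004] rot [0.0, 0.0, 0.0]
(array([-0.89197737,  0.42739337,  2.10343466,  1.00652328,  1.02153267,
       -2.41308189]), np.float64(4.557464249293204e-13))
shift [0.31, 0.001, -0.061] rot [0.0, 0.0, 0.0]
(array([-0.87939182,  0.38587402,  2.09715681,  0.99018172,  1.04115528,
       -2.36154317]), np.float64(3.6671096356881943e-14))
shift [0.409, 0.001, -0.102] rot [0.0, 0.0, 0.0]
(array([-0.86677634,  0.35545861,  2.09139631,  0.98012095,  1.05456917,
       -2.32170532]), np.float64(2.448825941472455e-14))
```

View pics/wrist6.png

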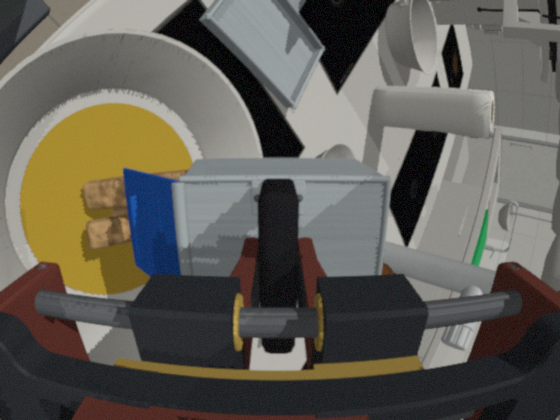

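Two sticks are down and two still lean on the lip (wrist view (105,190) and (110,235)). I'll pull the caddy back and up along its own floor.

Emit:
move_arm --motion '[[[0.08,0,0],[0,0,0]],[[0.16,0,-0.01],[0,0,0]],[[0.24,0,-0.04],[0,0,0]],[[0.31,0,-0.06],[0,0,0]],[[0.36,0,-0.08],[0,0,0]]]'

```text
t: 13.65
ee_pos: [505.9, -124.9, 233.7]
orientation: [-2.44, -1.012, -1.049]
ft_force: [0.6, -1.0, -2.8]
width: 18.2
```

```bash
python3 - <<'E'
from h import *
st()
im=save("scene","scene7")
i=im["pixels"][100:240,290:450,::-1];cv2.imwrite('pics/scene7c.png',cv2.resize(i,None,fx=4,fy=4,interpolation=cv2.INTER_CUBIC))
save("wrist","wrist7")
for k in range(4): print([(round(d["p"],2),np.round(d["location"]).tolist()) for d in ctrl.pinpoint(["scene","wrist","top"][k%3],"stick_0")[:6]])
E
```

```text
t 13.65 p [505.9, -124.9, 233.7] yaw 45.18 zaxis [0.514, 0.51, -0.689] q [-0.711, 0.301, 2.075, 1.027, 1.005, -2.187] w 18.2 F [0.6, -1.0, -2.8]
[(0.7, [462.0, -145.0, 25.0]), (0.68, [478.0, -117.0, 15.0]), (0.61, [505.0, -155.0, 12.0]), (0.44, [482.0, -176.0, 31.0])]
[(0.93, [503.0, -149.0, 10.0]), (0.89, [456.0, -149.0, 28.0]), (0.83, [478.0, -117.0, 8.0]), (0.59, [484.0, -175.0, 25.0])]
[(0.19, [700.0, 44.0, 0.0])]
[(0.7, [462.0, -145.0, 25.0]), (0.68, [478.0, -117.0, 15.0]), (0.61, [505.0, -155.0, 12.0]), (0.44, [482.0, -176.0, 31.0])]
```

View pics/scene7c.png

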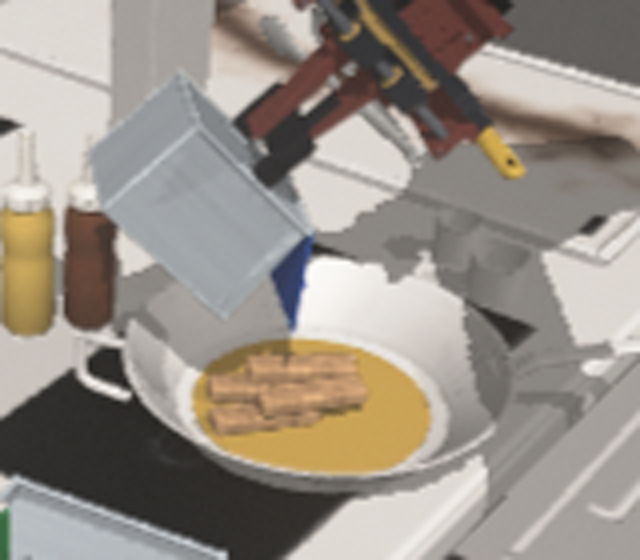

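View pics/wrist7.png

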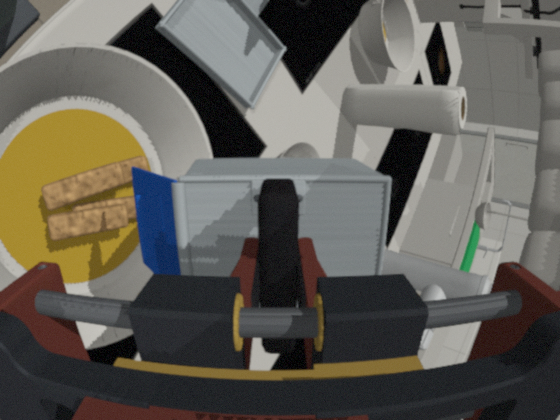

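All four sticks lie in the pan, about 60 mm or less from the middle and low: (462,-145), (478,-117), (505,-155), (482,-176). The caddy is empty. Next I'll bring it upright and return it.

```bash
python3 - <<'E'
from h import *
a=np.radians
_,p,R=pose()
W=[([500,-110,240],Rdown(a(45))),([490,0,235],Rdown(a(27))),([486,105.6,215],Rdown(a(10.5)))]
pr=(p,R)
for w in W: go(*w,*pr); pr=(np.array(w[0]),w[1])
E
```

```text
shift [0.069, -0.097, -0.002] rot [0.002, -0.774, -0.0]
shift [0.471, -0.566, 0.033] rot [0.0, 0.0, 0.3]
shift [0.296, -0.639, 0.133] rot [0.0, 0.0, 0.275]
```

Emit:
move_arm --motion '[[[0,0,0],[0,-0.13,0]],[[0.02,-0.02,0],[0,-0.29,0]],[[0.04,-0.05,0],[0,-0.46,0]],[[0.06,-0.08,0],[0,-0.63,0]],[[0.07,-0.1,0],[0,-0.775,0]]]'

```text
t: 14.58
ee_pos: [500.2, -109.3, 241.0]
orientation: [2.898, 1.197, -0.006]
ft_force: [-0.2, 0.9, -3.1]
width: 17.7
```

Emit:
move_arm --motion '[[[0.07,-0.09,0],[0,0,0.05]],[[0.17,-0.21,0.01],[0,0,0.11]],[[0.28,-0.34,0.02],[0,0,0.18]],[[0.38,-0.46,0.03],[0,0,0.25]],[[0.47,-0.57,0.03],[0,0,0.3]]]'

```text
t: 15.2
ee_pos: [488.8, 1.7, 234.7]
orientation: [3.054, 0.728, -0.003]
ft_force: [1.0, -0.3, -2.6]
width: 18.0
```

```bash
python3 - <<'E'
from h import *
st()
a=np.radians
go([486,105.6,215],Rdown(a(10.5)))
im=save("top","top8")
i=im["pixels"][170:310,230:460,::-1];cv2.imwrite('pics/top8c.png',cv2.resize(i,None,fx=3.4,fy=3.4,interpolation=cv2.INTER_CUBIC))
im=save("scene","scene8")
i=im["pixels"][90:290,250:450,::-1];cv2.imwrite('pics/scene8c.png',cv2.resize(i,None,fx=3,fy=3,interpolation=cv2.INTER_CUBIC))
E
```

```text
t 15.2 p [488.8, 1.7, 234.7] yaw 26.8 zaxis [-0.001, -0.002, -1.0] q [-0.019, 0.207, 1.913, -0.002, 1.023, -0.486] w 18.0 F [1.0, -0.3, -2.6]
shift [0.296, -0.627, 0.13] rot [0.002, 0.002, 0.272]
```

View pics/top8c.png

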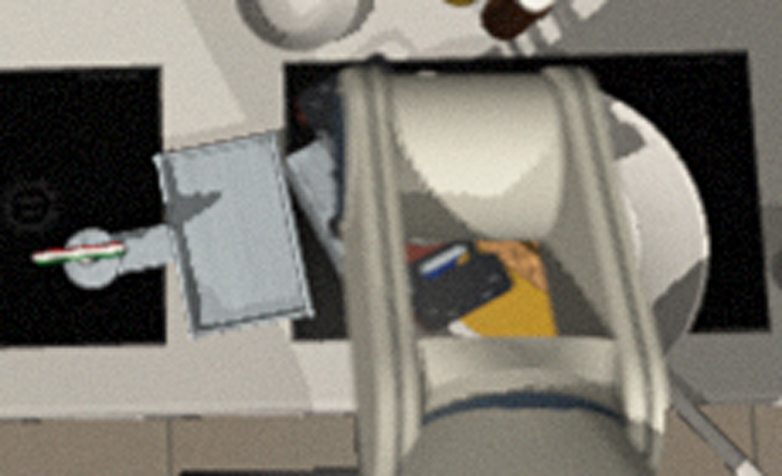

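View pics/scene8c.png

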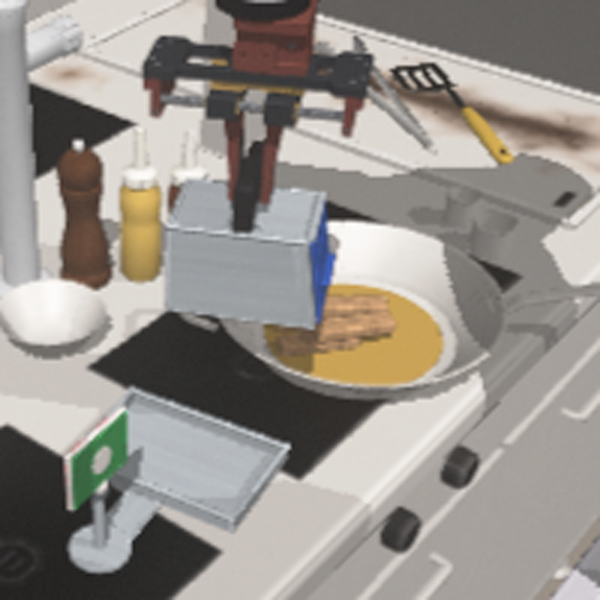

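```bash
python3 - <<'E'
from h import *
im=ctrl.get_image("top")
C=np.array([(157,155),(276,132),(311,315),(194,335)])/3.4+[230,170]
P=[]
for uv in C:
    o,d=ray(im,uv);P.append(o+d*(18-o[2])/d[2])
P=np.array(P);print(P.round(1).tolist(),"mid",P.mean(0).round(1))
xd=(P[0]+P[1]-P[2]-P[3])[:2];
# order: P0 far(+x)left, P1 far right, P2 near right, P3 near left
xd=(P[0]+P[1]-P[2]-P[3])[:2];yd=(P[0]+P[3]-P[1]-P[2])[:2]
yx=np.degrees(np.arctan2(xd[1],xd[0]));yy=np.degrees(np.arctan2(-yd[0],yd[1]));print("yaws",yx,yy,np.hypot(*xd)/2,np.hypot(*yd)/2)
a=np.radians((yx+yy)/2);print("seat",P.mean(0)[:2]+4*np.array([np.cos(a),np.sin(a)]))
sc=ctrl.get_image("scene")
S=np.array([(288,447),(235,527),(130,390)])/3+[250,90]
for uv in S:
    o,d=ray(sc,uv);print("scene@18",(o+d*(18-o[2])/d[2]).round(1))
E
```

```text
[[554.5, 170.0, 18.0], [573.1, 59.9, 18.0], [405.6, 33.7, 18.0], [390.1, 139.9, 18.0]] mid [480.8 100.9  18. ]
yaws 9.61339494790065 8.969909630080835 168.30165084076822 109.4443187835391
seat [484.78800409 101.50502505]
scene@18 [404.5  39.   18. ]
scene@18 [380.5 152.   18. ]
scene@18 [568.5  69.   18. ]
```

Emit:
move_arm --motion '[[[0.05,-0.1,0.02],[0,0,0.05]],[[0.11,-0.23,0.05],[0,0,0.11]],[[0.18,-0.37,0.08],[0,0,0.17]],[[0.24,-0.51,0.1],[0,0,0.23]],[[0.3,-0.63,0.13],[0,0,0.275]]]'

```text
t: 16.02
ee_pos: [487.1, 105.3, 215.5]
orientation: [3.126, 0.283, 0.001]
ft_force: [-0.3, 0.2, -2.5]
width: 18.1
```

```bash
python3 - <<'E'
from h import *
st()
go([485.8,104.6,106],Rdown(np.radians(10.14)))
E
```

```text
t 16.02 p [487.1, 105.3, 215.5] yaw 10.33 zaxis [0.001, -0.003, -1.0] q [0.191, 0.247, 1.912, -0.004, 0.983, 0.013] w 18.1 F [-0.3, 0.2, -2.5]
shift [-0.009, 0.001, 0.73] rot [0.003, -0.0, 0.003]
```

Emit:
move_arm --motion '[[[-0.01,0,0.12],[0,0,0]],[[-0.01,0,0.28],[0,0,0]],[[-0.01,0,0.44],[0,0,0]],[[-0.01,0,0.56],[0,0,0]],[[-0.01,0,0.6],[0,0,0]]]'

```text
t: 16.65
ee_pos: [485.1, 104.0, 124.6]
orientation: [3.125, 0.285, -0.002]
ft_force: [-0.3, 0.1, -2.1]
width: 18.2
```

```bash
python3 - <<'E'
from h import *
st()
im=save("scene","scene9")
i=im["pixels"][150:290,230:400,::-1];cv2.imwrite('pics/scene9c.png',cv2.resize(i,None,fx=4,fy=4,interpolation=cv2.INTER_CUBIC))
save("wrist","wrist9")
E
```

```text
t 16.65 p [485.1, 104.0, 124.6] yaw 10.41 zaxis [-0.001, -0.003, -1.0] q [0.189, 0.385, 1.979, -0.004, 0.779, 0.01] w 18.2 F [-0.3, 0.1, -2.1]
```

View pics/scene9c.png

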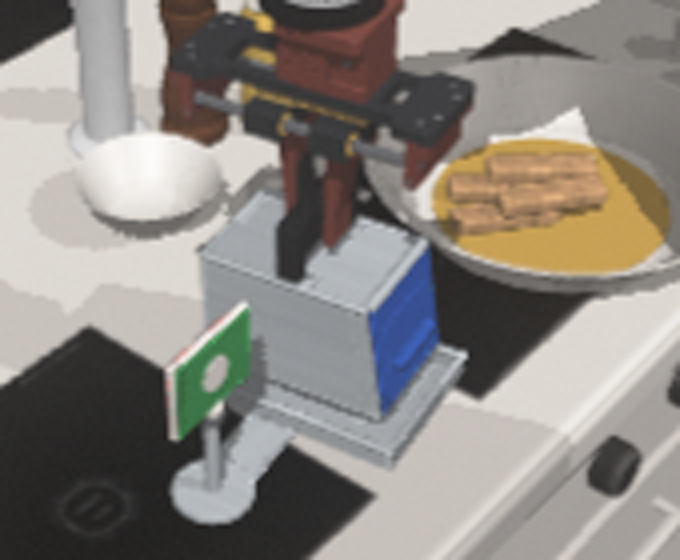

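View pics/wrist9.png

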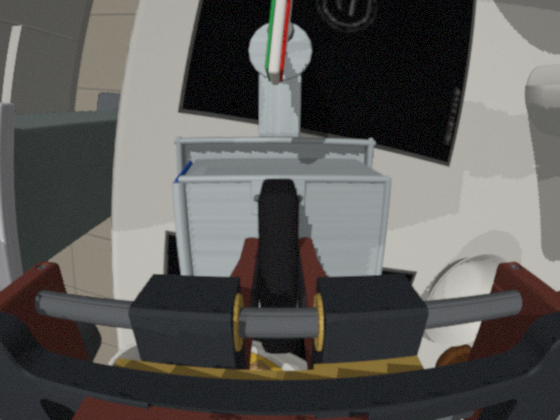

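The caddy is level just over the tray, flap shut, and centred between its walls (wrist view, tray corners ~(180,143) and (372,143)). I'll set it down slowly.

Emit:
move_arm --motion '[[[0,0,0.04],[0,0,0]],[[0,0,0.08],[0,0,0]],[[0,0,0.1],[0,0,0]],[[0,0,0.12],[0,0,0]],[[0,0,0.13],[0,0,0]]]'

```text
t: 17.38
ee_pos: [485.5, 104.9, 106.0]
orientation: [3.126, 0.286, 0.001]
ft_force: [-0.1, -0.1, -3.0]
width: 17.9
```

```bash
python3 - <<'E'
from h import *
st()
E
```

```text
t 17.38 p [485.5, 104.9, 106.0] yaw 10.45 zaxis [0.001, -0.003, -1.0] q [0.191, 0.418, 1.988, -0.005, 0.736, 0.012] w 17.9 F [-0.1, -0.1, -3.0]
```

Emit:
move_arm --motion '[[[0,0,0.005],[0,0,0]],[[0,0,0.01],[0,0,0]],[[0,0,0.01],[0,0,0]],[[0,0,0.01],[0,0,0]],[[0,0,0.01],[0,0,0]]]'

```text
t: 18.0
ee_pos: [485.6, 104.7, 105.5]
orientation: [3.126, 0.286, 0.002]
ft_force: [-3.5, -2.3, 7.2]
width: 17.8
```

```bash
python3 - <<'E'
from h import *
st()
E
```

```text
t 18.0 p [485.6, 104.7, 105.5] yaw 10.44 zaxis [0.001, -0.003, -1.0] q [0.19, 0.419, 1.988, -0.005, 0.734, 0.012] w 17.8 F [-3.5, -2.3, 7.2]
```

Seated: the force reversed to +7 N. Opening now.

Emit:
move_arm --motion '[[[0,0,0],[0,0,0]],[[0,0,0],[0,0,0]],[[0,0,0],[0,0,0]],[[0,0,0],[0,0,0]],[[0,0,0],[0,0,0]]]' --gripper 0.8

```text
t: 18.62
ee_pos: [485.6, 104.9, 104.7]
orientation: [3.126, 0.286, 0.001]
ft_force: [-0.2, 0.6, -0.3]
width: 64.5
```

```bash
python3 - <<'E'
from h import *
st()
E
```

```text
t 18.62 p [485.6, 104.9, 104.7] yaw 10.44 zaxis [0.001, -0.003, -1.0] q [0.191, 0.42, 1.989, -0.005, 0.732, 0.012] w 64.5 F [-0.2, 0.6, -0.3]
```

Emit:
move_arm --motion '[[[0,0,-0.1],[0,0,0]],[[0,0,-0.3],[0,0,0]],[[0,0,-0.5],[0,0,0]],[[0,0,-0.7],[0,0,0]],[[0,0,-0.75],[0,0,0]]]'

```text
t: 19.25
ee_pos: [486.7, 105.4, 219.8]
orientation: [3.126, 0.286, 0.008]
ft_force: [0.0, 0.1, -0.2]
width: 70.2
```

```bash
python3 - <<'E'
from h import *
st()
_,p,R=pose()
im=save("wrist","wrist10"); np.savez("w10.npz",p=p,R=R)
for c in("wrist","scene","top"):
  for nm in ("tag_top","caddy_grip","caddy_base"):
    print(c,nm,[(round(d["p"],2),np.round(d["location"]).tolist()) for d in ctrl.pinpoint(c,nm)[:2]])
E
```

```text
t 19.25 p [486.7, 105.4, 219.8] yaw 10.44 zaxis [0.006, -0.002, -1.0] q [0.191, 0.238, 1.912, -0.004, 0.987, 0.011] w 70.2 F [0.0, 0.1, -0.2]
wrist tag_top [(0.75, [468.0, 232.0, 121.0])]
wrist caddy_grip []
wrist caddy_base [(0.34, [489.0, 104.0, 6.0])]
scene tag_top [(0.72, [461.0, 235.0, 119.0]), (0.64, [481.0, -176.0, 27.0])]
scene caddy_grip [(0.89, [486.0, 103.0, 143.0])]
scene caddy_base [(0.59, [485.0, 102.0, 20.0])]
top tag_top [(0.59, [458.0, 232.0, 116.0])]
top caddy_grip []
top caddy_base [(0.91, [489.0, 2.0, 134.0]), (0.66, [427.0, -26.0, 139.0])]
```

View pics/wrist10.png

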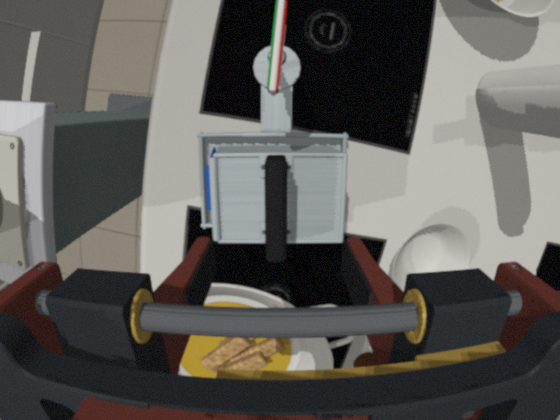

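```bash
python3 - <<'E'
from h import *
sc=ctrl.get_image("scene");tp=ctrl.get_image("top")
o,d=ray(sc,(284,243.5));print("disc@107",(o+d*(107-o[2])/d[2]).round(1))
for uv in [(33,258),(125,249),(80,253)]:
    o,d=ray(tp,np.array(uv)/3.4+[230,170]);print("top@136",(o+d*(136-o[2])/d[2]).round(1))
# triangulated top edge of tag: scene corners of white top edge
for uv in [(168,368),(247,305)]:
    o,d=ray(sc,np.array(uv)/4+[230,150]);print("scene@136",(o+d*(136-o[2])/d[2]).round(1))
r=[ray(sc,np.array([207,337])/4+[230,150]),ray(tp,np.array([80,253])/3.4+[230,170])];print("tri top mid",tri(r).round(1))
im=ctrl.get_image("wrist");w=np.load("w10.npz")
o,d=wray(im,(276.5,90),w["p"],w["R"]);print("near end@136",(o+d*(136-o[2])/d[2]).round(1))
i=im["pixels"][0:130,220:340,::-1];cv2.imwrite('pics/w10c.png',cv2.resize(i,None,fx=4,fy=4,interpolation=cv2.INTER_CUBIC))
E
```

```text
disc@107 [456.1 234.3 107. ]
top@136 [458.3 270.  136. ]
top@136 [463.9 194.3 136. ]
top@136 [461.5 231.3 136. ]
scene@136 [459.1 271.7 136. ]
scene@136 [461.1 199.7 136. ]
tri top mid [462.6 232.5 131.3]
near end@136 [468.2 198.  136. ]
```

View pics/w10c.png

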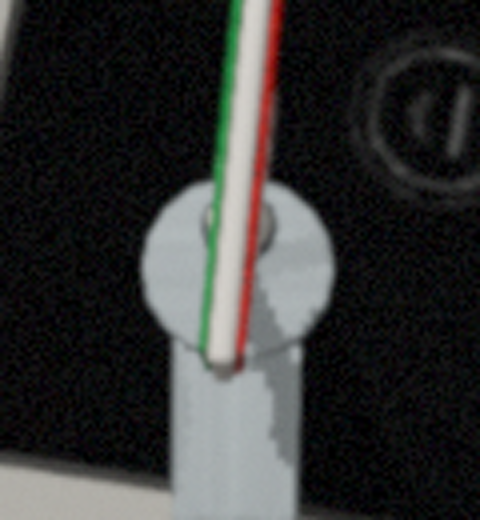

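```bash
python3 - <<'E'
from h import *
sc=ctrl.get_image("scene")
for uv in [(182,235),(193,241),(208,236)]:
    o,d=ray(sc,uv);print("towel base",(o-d*o[2]/d[2]).round(0))
st()
a=np.radians
go([461.5,234,205],Rdown(a(5)))
E
```

```text
towel base [783. 310.   0.]
towel base [738. 305.   0.]
towel base [722. 264.   0.]
t 19.95 p [485.4, 105.2, 217.0] yaw 10.44 zaxis [0.001, -0.003, -1.0] q [0.191, 0.242, 1.914, -0.004, 0.985, 0.011] w 70.4 F [-0.3, 0.1, -0.3]
shift [-0.001, -0.874, 0.077] rot [0.003, -0.0, 0.091]
```

Towel roll is well clear. Moving over the tag.

Emit:
move_arm --motion '[[[0,-0.12,0],[0,0,0.02]],[[0,-0.32,0.02],[0,0,0.04]],[[0,-0.52,0.04],[0,0,0.06]],[[0,-0.72,0.06],[0,0,0.08]],[[0,-0.875,0.08],[0,0,0.09]]]' --gripper 0.8

```text
t: 20.58
ee_pos: [461.5, 235.3, 204.7]
orientation: [3.136, 0.138, 0.002]
ft_force: [0.9, 0.2, -0.5]
width: 70.4
```

```bash
python3 - <<'E'
from h import *
st()
im=save("wrist","wrist11")
im=save("scene","scene11")
i=im["pixels"][150:290,210:380,::-1];cv2.imwrite('pics/scene11c.png',cv2.resize(i,None,fx=4,fy=4,interpolation=cv2.INTER_CUBIC))
im=save("top","top11")
i=im["pixels"][170:310,200:430,::-1];cv2.imwrite('pics/top11c.png',cv2.resize(i,None,fx=3.4,fy=3.4,interpolation=cv2.INTER_CUBIC))
go([461.5,234,106],Rdown(np.radians(5)))
for c,nm in (("scene","tag_top"),("scene","caddy_base"),("scene","caddy_grip"),("wrist","tag_top")):
    print(c,nm,[(round(d["p"],2),np.round(d["location"]).tolist()) for d in ctrl.pinpoint(c,nm)[:2]])
E
```

```text
t 20.57 p [461.5, 235.3, 204.7] yaw 5.04 zaxis [0.001, -0.003, -1.0] q [0.45, 0.29, 1.88, -0.004, 0.971, 0.365] w 70.4 F [0.9, 0.2, -0.5]
shift [-0.0, 0.003, 0.657] rot [0.003, -0.001, 0.003]
scene tag_top [(0.73, [463.0, 238.0, 119.0])]
scene caddy_base [(0.93, [483.0, 106.0, 2.0])]
scene caddy_grip [(0.76, [490.0, 102.0, 122.0])]
wrist tag_top [(0.92, [466.0, 236.0, 120.0])]
```

View pics/scene11c.png

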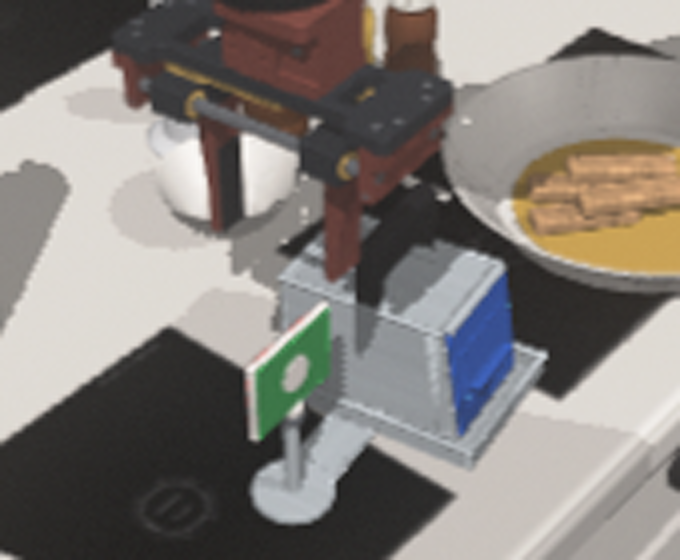

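View pics/wrist11.png

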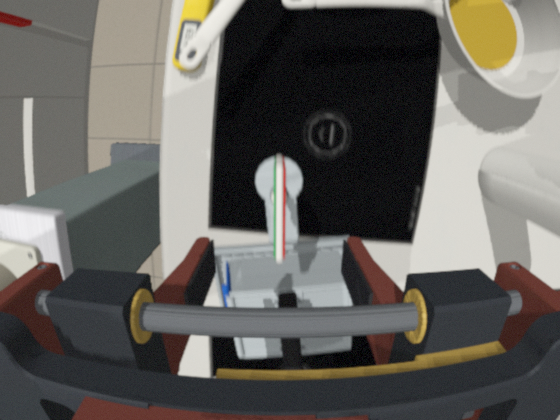

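The tag's top edge runs (280,155)–(280,260), parallel to the pads and centred. I'll check its centre numerically.

```bash
python3 - <<'E'
from h import *
im=ctrl.get_image("wrist");_,p,R=pose()
for uv in [(280,155),(280,260)]:
    o,d=wray(im,uv,p,R);print((o+d*(136-o[2])/d[2]).round(1))
E
```

```text
[458.6 280.4 136. ]
[465.9 199.2 136. ]
```

Emit:
move_arm --motion '[[[0,0,0.1],[0,0,0]],[[0.01,0,0.3],[0,0,0]],[[0.01,0,0.48],[0,0,0]],[[0.01,0,0.6],[0,0,0]],[[0.01,0,0.66],[0,0,0]]]' --gripper 0.6

```text
t: 21.6
ee_pos: [462.5, 233.3, 104.0]
orientation: [3.135, 0.137, -0.002]
ft_force: [0.7, 0.7, 0.1]
width: 52.4
```

```bash
python3 - <<'E'
from h import *
st()
im=save("scene","scene12")
i=im["pixels"][130:290,210:380,::-1];cv2.imwrite('pics/scene12c.png',cv2.resize(i,None,fx=4,fy=3.7,interpolation=cv2.INTER_CUBIC))
E
```

```text
t 21.6 p [462.5, 233.3, 104.0] yaw 5.01 zaxis [-0.001, -0.004, -1.0] q [0.446, 0.447, 1.941, -0.005, 0.757, 0.362] w 52.4 F [0.7, 0.7, 0.1]
```

View pics/scene12c.png

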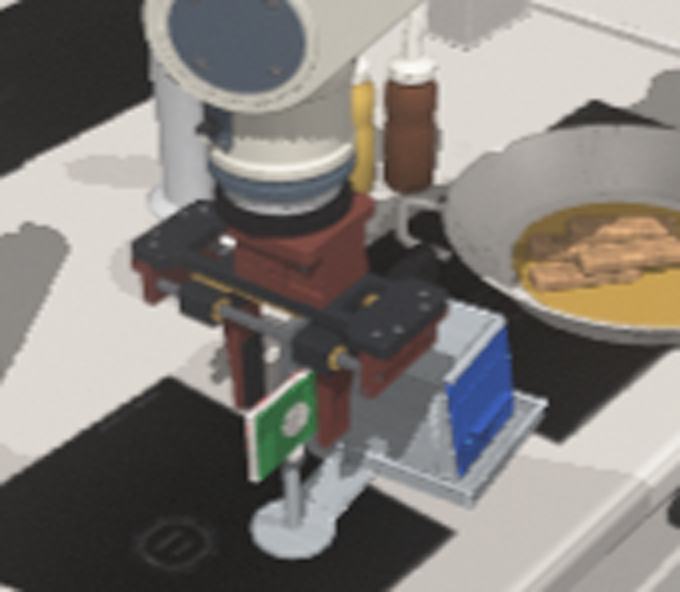

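Fingers straddle the tag. Closing.

Emit:
move_arm --motion '[[[0,0,0],[0,0,0]],[[0,0,0],[0,0,0]],[[0,0,0],[0,0,0]],[[0,0,0],[0,0,0]],[[0,0,0],[0,0,0]]]' --gripper 0

```text
t: 22.28
ee_pos: [462.8, 234.0, 106.1]
orientation: [3.136, 0.138, 0.0]
ft_force: [-1.7, -0.2, 2.7]
width: 8.8
```

```bash
python3 - <<'E'
from h import *
st(); print(pose()[0]["moment"].round(2))
E
```

```text
t 22.27 p [462.8, 234.0, 106.1] yaw 5.03 zaxis [0.0, -0.003, -1.0] q [0.447, 0.443, 1.94, -0.004, 0.759, 0.362] w 8.8 F [-1.7, -0.2, 2.7]
[0.01 0.11 0.02]
```

Emit:
move_arm --motion '[[[0,0,0],[0,0,-0.15]],[[0,0,0],[0,0,-0.32]],[[0,0,0],[0,0,-0.49]],[[0,0,0],[0,0,-0.66]],[[0,0,0],[0,0,-0.8]]]'

```text
t: 22.9
ee_pos: [463.1, 234.2, 106.1]
orientation: [2.805, 1.409, -0.001]
ft_force: [-2.5, 0.5, 3.2]
width: 8.9
```

```bash
python3 - <<'E'
from h import *
st(); print(pose()[0]["moment"].round(2))
E
```

```text
t 22.9 p [463.1, 234.2, 106.1] yaw 53.33 zaxis [0.001, -0.003, -1.0] q [0.447, 0.444, 1.94, -0.004, 0.759, -0.481] w 8.9 F [-2.5, 0.5, 3.2]
[0.14 0.1  0.02]
```

Emit:
move_arm --motion '[[[0,0,0],[0,0,-0.15]],[[0,0,0],[0,0,-0.32]],[[0,0,0],[0,0,-0.49]],[[0,0,0],[0,0,-0.66]],[[0,0,0],[0,0,-0.8]]]'

```text
t: 23.52
ee_pos: [463.1, 234.5, 106.1]
orientation: [1.99, 2.428, -0.001]
ft_force: [-2.0, 1.8, 2.0]
width: 9.0
```

Emit:
move_arm --motion '[[[0,0,0],[0,0,0]],[[0,0,0],[0,0,0]],[[0,0,0],[0,0,0]],[[0,0,0],[0,0,0]],[[0,0,0],[0,0,0]]]' --gripper 0.6

```text
t: 24.15
ee_pos: [463.3, 234.0, 105.8]
orientation: [1.996, 2.422, -0.002]
ft_force: [-0.6, -0.1, -0.2]
width: 51.7
```

Emit:
move_arm --motion '[[[0,0,-0.05],[0,0,0]],[[0,0,-0.15],[0,0,0]],[[0,0,-0.3],[0,0,0]],[[0,0,-0.4],[0,0,0]],[[0,0,-0.44],[0,0,0]]]'

```text
t: 24.78
ee_pos: [463.8, 234.5, 173.3]
orientation: [1.995, 2.422, 0.001]
ft_force: [0.1, 0.3, -0.4]
width: 52.7
```

```bash
python3 - <<'E'
from h import *
st()
im=save("wrist","wrist13")
im=save("scene","scene13")
i=im["pixels"][130:290,210:380,::-1];cv2.imwrite('pics/scene13c.png',cv2.resize(i,None,fx=4,fy=3.7,interpolation=cv2.INTER_CUBIC))
E
```

```text
t 24.77 p [463.8, 234.5, 173.3] yaw 101.04 zaxis [0.003, -0.002, -1.0] q [0.447, 0.337, 1.901, -0.004, 0.901, -1.314] w 52.7 F [0.1, 0.3, -0.4]
```

View pics/scene13c.png

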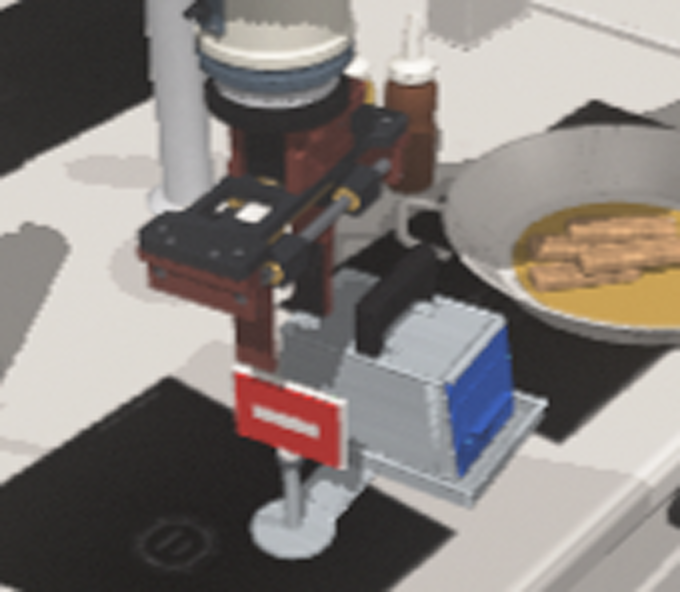

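View pics/wrist13.png

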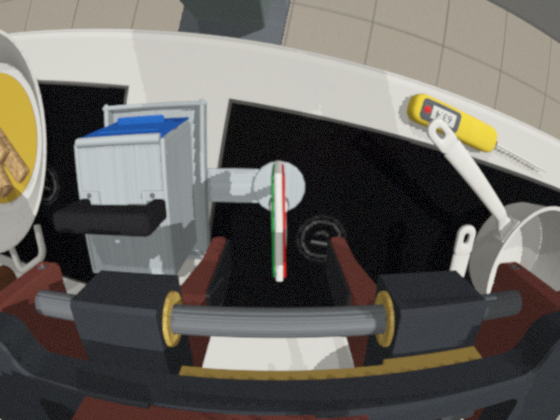

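Tag turned ~96°: red now faces the left camera (scene crop (290,420)). Tool is clear above it. I'll turn the tool back half a turn to regrip.

Emit:
move_arm --motion '[[[0,0,0],[0,0,0.12]],[[0,0,0],[0,0,0.29]],[[0,0,0],[0,0,0.46]],[[0,0,0],[0,0,0.63]],[[0,0,0],[0,0,0.8]]]'

```text
t: 25.5
ee_pos: [462.7, 234.0, 170.9]
orientation: [2.812, 1.393, -0.003]
ft_force: [-0.7, -1.0, 0.5]
width: 52.6
```

Emit:
move_arm --motion '[[[0,0,0],[0,0,0.16]],[[0,0,0],[0,0,0.32]],[[0,0,0],[0,0,0.48]],[[0,0,0],[0,0,0.64]],[[0,0,0],[0,0,0.8]]]'

```text
t: 26.12
ee_pos: [462.7, 234.0, 171.0]
orientation: [3.135, 0.129, -0.001]
ft_force: [0.4, -0.5, 0.4]
width: 52.7
```

Emit:
move_arm --motion '[[[0,0,0],[0,0,0.16]],[[0,0,0],[0,0,0.32]],[[0,0,0],[0,0,0.48]],[[0,0,0],[0,0,0.64]],[[0,0,0],[0,0,0.8]]]'

```text
t: 26.75
ee_pos: [462.7, 234.0, 171.0]
orientation: [2.917, -1.157, 0.002]
ft_force: [0.3, -0.3, 0.2]
width: 52.6
```

Emit:
move_arm --motion '[[[0,0,0],[0,0,0.16]],[[0,0,0],[0,0,0.32]],[[0,0,0],[0,0,0.48]],[[0,0,0],[0,0,0.6]],[[0,0,0],[0,0,0.6]]]'

```text
t: 27.38
ee_pos: [462.8, 234.0, 171.1]
orientation: [2.424, -1.994, 0.003]
ft_force: [-0.3, -0.4, -0.4]
width: 52.7
```

```bash
python3 - <<'E'
from h import *
st()
im=save("wrist","wrist14")
go([462.8,234,106],Rdown(np.radians(-79)))
E
```

```text
t 27.38 p [462.8, 234.0, 171.1] yaw -78.89 zaxis [-0.0, -0.003, -1.0] q [0.447, 0.34, 1.903, -0.004, 0.9, 1.826] w 52.7 F [-0.3, -0.4, -0.4]
shift [-0.001, -0.0, 0.435] rot [0.001, -0.003, 0.003]
```

View pics/wrist14.png

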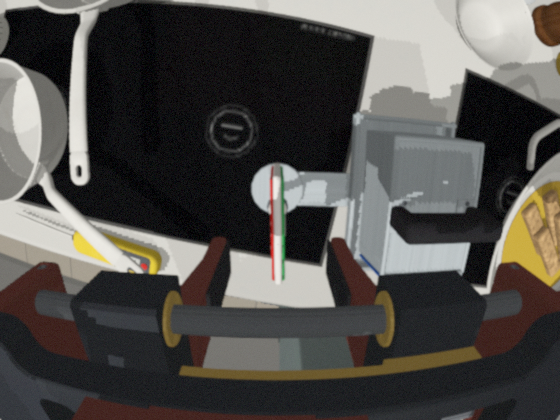

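The tag's edge is again centred and parallel (column 278). Descend, pinch and turn.

Emit:
move_arm --motion '[[[0,0,0.1],[0,0,0]],[[0,0,0.2],[0,0,0]],[[0,0,0.32],[0,0,0]],[[0,0,0.4],[0,0,0]],[[0,0,0.43],[0,0,0]]]'

```text
t: 28.05
ee_pos: [462.7, 233.8, 106.0]
orientation: [2.423, -1.995, 0.003]
ft_force: [0.1, 1.4, 0.3]
width: 52.9
```

Emit:
move_arm --motion '[[[0,0,0],[0,0,0]],[[0,0,0],[0,0,0]],[[0,0,0],[0,0,0]],[[0,0,0],[0,0,0]],[[0,0,0],[0,0,0]]]' --gripper 0

```text
t: 28.68
ee_pos: [463.4, 234.5, 107.6]
orientation: [2.424, -1.998, 0.004]
ft_force: [-1.0, 1.6, 2.2]
width: 9.1
```

Emit:
move_arm --motion '[[[0,0,0],[0,0,-0.15]],[[0,0,0],[0,0,-0.32]],[[0,0,0],[0,0,-0.49]],[[0,0,0],[0,0,-0.66]],[[0,0,0],[0,0,-0.8]]]'

```text
t: 29.3
ee_pos: [463.1, 234.9, 107.6]
orientation: [3.028, -0.831, 0.002]
ft_force: [-2.8, 5.7, 1.1]
width: 8.9
```

```bash
python3 - <<'E'
from h import *
st()
E
```

```text
t 29.3 p [463.1, 234.9, 107.6] yaw -30.7 zaxis [0.001, -0.001, -1.0] q [0.448, 0.441, 1.939, -0.003, 0.761, 0.985] w 8.9 F [-2.8, 5.7, 1.1]
```

Emit:
move_arm --motion '[[[0,0,0],[0,0,-0.15]],[[0,0,0],[0,0,-0.32]],[[0,0,0],[0,0,-0.49]],[[0,0,0],[0,0,-0.63]],[[0,0,0],[0,0,-0.68]]]'

```text
t: 29.92
ee_pos: [462.7, 235.0, 107.5]
orientation: [3.128, 0.273, 0.0]
ft_force: [-5.4, 5.8, 2.8]
width: 8.9
```

Emit:
move_arm --motion '[[[0,0,0],[0,0,0]],[[0,0,0],[0,0,0]],[[0,0,0],[0,0,0]],[[0,0,0],[0,0,0]],[[0,0,0],[0,0,0]]]' --gripper 0.6

```text
t: 30.55
ee_pos: [463.3, 234.0, 107.3]
orientation: [3.127, 0.269, 0.001]
ft_force: [-0.6, 0.5, -0.9]
width: 51.9
```

Emit:
move_arm --motion '[[[0,0,-0.1],[0,0,0]],[[0,0,-0.3],[0,0,0]],[[0,0,-0.5],[0,0,0]],[[0,0,-0.7],[0,0,0]],[[0,0,-0.8],[0,0,0]]]'

```text
t: 31.18
ee_pos: [463.9, 234.8, 229.8]
orientation: [3.128, 0.269, 0.006]
ft_force: [-0.6, 0.8, -0.2]
width: 52.8
```

```bash
python3 - <<'E'
from h import *
st()
_,p,R=pose()
im=save("wrist","wrist15")
im=save("scene","scene15")
i=im["pixels"][130:290,210:430,::-1];cv2.imwrite('pics/scene15c.png',cv2.resize(i,None,fx=3.6,fy=3.6,interpolation=cv2.INTER_CUBIC))
for c,nm in (("scene","tag_top"),("scene","caddy_base"),("scene","caddy_grip"),("scene","stick_0"),("scene","pan_centre"),("wrist","caddy_base")):
    print(c,nm,[(round(d["p"],2),np.round(d["location"]).tolist()) for d in ctrl.pinpoint(c,nm)[:4]])
E
```

```text
t 31.18 p [463.9, 234.8, 229.8] yaw 9.84 zaxis [0.004, -0.001, -1.0] q [0.447, 0.259, 1.856, -0.004, 1.024, 0.278] w 52.8 F [-0.6, 0.8, -0.2]
scene tag_top [(0.62, [463.0, 238.0, 118.0]), (0.47, [675.0, -156.0, 4.0])]
scene caddy_base [(0.73, [484.0, 103.0, -1.0]), (0.69, [487.0, 107.0, 3.0])]
scene caddy_grip [(0.96, [489.0, 102.0, 125.0])]
scene stick_0 [(0.77, [462.0, -145.0, 29.0]), (0.67, [481.0, -175.0, 28.0]), (0.66, [355.0, 462.0, 2.0]), (0.64, [481.0, -120.0, 14.0])]
scene pan_centre [(0.8, [465.0, -168.0, 4.0])]
wrist caddy_base []
```

View pics/scene15c.png

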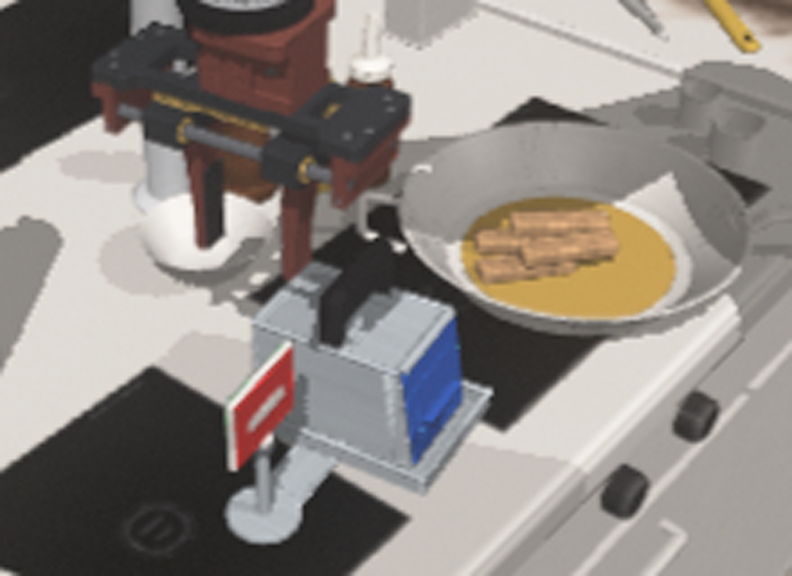

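View pics/wrist15.png

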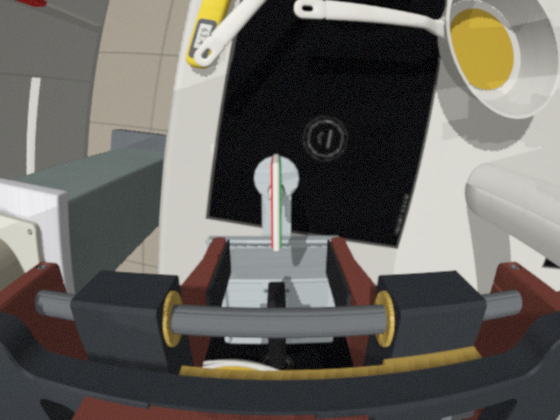

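Everything checks: the red face with its bar shows at (260,410) in the scene crop, and the tag is parallel to the tray. The caddy stands flat with its flap shut, all four sticks are in the pan, and the tool is clear. Handing in.

```bash
python3 - <<'E'
from h import *
print(ctrl.close_job()); st()
E
```

```text
the job is handed in; nothing more can be done
None
the job is handed in; nothing more can be done
```

I poured all four sticks into the pan, set the caddy back in its tray and let go, and turned the tag so its red face shows. I handed the job in at about 31 s of 58 s. `close_job` gives no verdict, so the checks below are my own.

- **Pour:** I tipped the caddy about 46° low over the pan. Two sticks stayed leaning on the lip, so I drew the caddy back and up along its floor until they dropped. Their centres measured within about 55 mm of the pan's centre and under 35 mm high. The last detector call put the thermometer in place of the fourth stick, but all four are visible in the last picture.
- **Caddy:** It was set down within about 2 mm of where I first gripped it. After release the force read about zero. The last picture shows it flat with the flap shut. My estimates of the tray's centre disagreed by up to about 4 mm, inside the 16 mm allowed.
- **Tag:** I turned it in two pinches, about 96° and then 89°, because the last joint cannot make a half turn in one go. The last pictures show the red face to the front and the plate parallel to the tray within a few degrees.
- **Everything else:** The pan was found within its measuring noise of where it started. I saw no contact with a bystander, though I didn't measure their positions again at the end. At hand-in the tool hung open at 230 mm, touching nothing.

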